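# Put the disinfectant away in the child-proof cupboard

### The arm

A 6-joint arm with a two-finger parallel gripper is mounted at the origin on the work surface. World frame = base frame: x ahead of the robot, y to its left, z up, the work surface at z = 0. Lengths are in m, angles in degrees, forces in N, time in s.
With the tool pointing down it reaches from about 0.3 to 0.75 m from the base axis. Payload 8.5 kg.
Tool frame: the origin (TCP) lies on the centre line of the jaws, within the pads' length; the fingertips stand env.tips_ahead ahead of it and the grasp point (between the pads) lies 8 mm behind it (env.tips_ahead is the distance from the TCP to the fingertips, in m); z points along the fingers, y is the direction in which the jaws open and shut (so a half turn about z gives the same grasp; the last joint's range is limited). The gripper opens to 85 mm and grips with 20 to 120 N. Pads are 22 mm wide; open, the fingers measure 114 mm over their backs; the gripper's body (76 mm by 85 mm) begins 54 mm behind the grasp point. The pads swing forward as they close: fully open they stand 13 mm farther back than shut.
Start: joints at [-81.32, 21.807, 74.336, -0, 83.858, -12.336], TCP at [0.197, -0.513, 0.242] pointing down, gripper open.
Joint ranges: [-178.18, 178.18], [-50.72, 133.34], [12.68, 142.11], [-81.47, 261.47], [9.98, 163.14], [-165.26, 165.26]. Speed limits (degrees/s): [136.94, 136.94, 180, 180, 180, 180].

### API

Orientations are given as a 3x3 rotation matrix whose columns are the frame's x, y, z axes.
In Python, from rig import env gives the robot as it stands.
- The arm moves only by the tool servo_tool, never from a script. Its argument "commands" is a list of rows, each an object with "linear": the shift along the tool's x, y, z in mm, a list of three; "angular": the turn, a rotation vector about the tool's x, y, z in degrees, a list of three; "gripper": the opening, from -1 (shut) to 1 (fully open). In form: [{"linear": [x, y, z], "angular": [rx, ry, rz], "gripper": gripper}, ...]. A call has 1 to 20 rows; each row is the pose to reach, as a shift and turn from the pose commanded when the call began, along the tool's axes at that moment; what a row does not reach only later rows make up. A row lasts 1/10 s, in which the tool goes at most 50 mm and 8.59 degrees, less where a joint would pass 70% of its speed; a pose out of reach is approached as far as the arm can. A call with a gripper value outside its range is refused whole. The fingers move at their own pace and stop on an object; "force" is the grip in N (left out, the last holds). Time passes only in rows, so rows that repeat a pose let the fingers close. It gives the time, the measured TCP pose, the force and the opening at its end, in the units of the state.
- env.observe(): the state, without advancing time (a new reading comes with each control period).
- env.get_image(name): name is "side" or "top"; returns a dict with "frame" (480x640x3 uint8, blue, green, red), "fx", "fy", "cx", "cy" (pixels), "cam_to_world" (4x4, takes a point from camera to world coordinates). Camera axes: x right, y up, looking along -z (the intrinsics and any distortion apply to the point x, -y, -z); pixel columns grow to the right and rows downward; lengths in m; the calibration is good to about 2 mm. A picture is of the moment at which its call begins. There is no depth.
- env.close_job(): hands the job in, once; it reports no verdict.
Trained networks look in a picture, given as the dict that the camera call returned (one of the last four; its "shot" number tells which), for a name from the list of things; names that differ only in an ending like _2 or _b are one class to them, and where a whole thing is asked for, a point or a joint stands for the part that bears it (a point fixed in the world has none). Each returns a list of dicts, best first, with "confidence" (0 to 1); they miss things now and then, are a little off and sometimes report something else, mostly with a low value. They report only what shows in the picture. A call takes as long as a camera call.
- env.trace(picture, query): "pixels" (480x640 bool, what is visible of it) and "extent" ([left, top, right, bottom] in pixels, round what is visible of it).
The state is a dict: "time_s": time; "q": joint angles; "qvel": joint speeds; "joint_efforts": joint torques, N m; "position": TCP position; "tool_rot": TCP orientation; "ft_force": force on the tool from outside, world axes, zero at the start; "wrist_torque": the same for the moment, N m; "grip_width": finger opening in m.
Only numpy, scipy, OpenCV 4.12 (cv2) and the standard library are available. Lean on these libraries where they do the work, as an engineer would, in place of code of your own. Each camera call takes 0.05 s, during which the arm holds its last target.

### The job

The small cupboard's door hangs ajar on its child-safety catch. Reach through the gap over the door's top edge, feel for the catch arm, hold it down and draw the door wide open (do not force it), stand the disinfectant bottle upright inside on the cupboard floor, and push the door fully shut again. Leave everything else where it stands: nothing knocked aside or tipped.

Things in the scene. Friction and masses are not known exactly. Their poses are not given: they have to be found in the camera images.
- cupboard: White cupboard fixed to the table, 200 deep (its x) by 300 wide (y) by 300 high. Origin: centre of its underside, z up; its open front is the plane x = -100 mm and looks along its -x, towards the robot. Inside: x -100 to +94, y -135 to +135, z 15 (floor) to 285 mm. A jar and a carton stand at the back, x above +10 mm; in front of them it is empty.
- rail (a point): Middle of the lower front edge of the rail along the top of the cupboard's opening; axes as the cupboard. The rail is 300 wide, 12 thick (x 0 to +12 mm from here) and reaches 30 mm up to the roof. The box on the roof stands with its front nearly flush above it, so a gripper pointing straight down into the gap behind the door would hit the box: lean it back towards the robot.
- door (a joint): Angle of the light wooden door, rad: 0 shut, grows as its free edge swings out to the robot, stop at 1.75. It hinges on the upright edge at the cupboard's -y side. Panel 296 wide, 278 high (top edge 282 mm above the table), 16 thick, laid over the front: shut, its inner face is 2 mm before the front plane. Light friction; stays where left, until its catch stops it at about 0.18 to 0.34 rad.
- door_hinge (a point): Point on the hinge line, at the door's inner face, level with its top edge. Turns with the door: y points along the door's width to the free edge, x from the inner face into the cupboard (square to the door), z up. More than 90 N on the door or its catch counts as forcing it.
- door_corner (a point): Top corner of the door's free edge, at the inner face; 296 mm from door_hinge, same axes. On the outside a 90 mm upright bar handle stands 35 mm off the face, 26 mm in from the free edge, its middle 92 mm below the top edge.
- catch_line (a point): Middle of the line on the door's inner face, 18 mm below its top edge, along which the white plastic catch may be screwed on (axes as door_hinge). Its arm is 24 mm wide; its middle lies up to 50 mm either side of this point in y: that differs each time and is not reported. Its root fills the first 10 mm behind the door to 3 mm below the top edge; behind that the arm's flat upper side is level with this point.
- catch_depth (a point): Point 66 mm behind the door's inner face, in x, from catch_line: how deep the catch's upright tooth faces the door. The arm reaches level to 92 mm, passing under the rail; the tooth stands 14 mm above it and hooks behind the rail, which stops the door. So the stop angle tells how far out the catch sits: nearer the hinge, the door stops wider.
- catch_root (a point): Pivot height of the catch arm at the middle of its line, 4 mm below the door's top edge. Pushing the arm down in the gap tips it about its root against a spring: about 6 N, and 4 to 8 mm down, 30 mm from the door, unhooks it; let go, it springs up. Pulled tight the tooth binds: ease the door back 3 mm, press, then pull. When the door is pushed shut (a few N) it slips under the rail and snaps in.
- bottle_mid (a point): White disinfectant bottle, loose, about 0.35 kg, upright: round body 56 mm across up to 112 mm height, then shoulder, neck and a grey cap to 165 mm. The point is on its axis half-way up (82.5 mm above its foot); z is its long axis.
- bottle: The same bottle; origin at the centre of its underside.
- glove_box: Cardboard box 120 x 240 x 85 mm on the cupboard's roof, origin at the centre of its underside. Leave it.
- jar: Glass jar 64 mm across, 115 mm high, inside the cupboard at the back; origin under it. Leave it.
- carton: Pale carton 50 x 85 x 135 mm inside the cupboard at the back; origin under it. Leave it.
- tea_glass: Glass 72 mm across, 95 mm high, on the table; origin under it. Leave it.
- snack_bowl: White bowl 110 mm across, 45 mm high; origin under it. Leave it.
- booklets: Two dark booklets lying on each other, 92 x 130 x 16 mm; origin under them. Leave them.
- phone: Black phone lying flat with two keys on it, 72 x 150 x 12 mm; origin under it. Leave it.

How it is judged (in metres and radians):
On the way, in this order (a step that is already met when the one before it is completed fails the run):
1. the catch is let off and the door swung well open (past 1 rad) (value of joint door above 1 rad), for 0.1 s.
2. the bottle stands upright on the cupboard floor, let go and at rest (x of bottle_mid in the frame of cupboard between -0.075 and 0.08 m and y of bottle_mid in the frame of cupboard between -0.115 and 0.115 m and z of bottle_mid in the frame of cupboard between 0.085 and 0.11 m and angle between bottle_mid's own z axis and vertical below 0.12 rad and linear speed of bottle below 0.03 m/s and contact force between the fingers and bottle below 0.3 N), for 0.2 s.
At the end, for the whole second after the job is handed in: The door is shut (within 0.035 rad) and still; the bottle stands inside on the cupboard floor, upright within 7 degrees, its centre between 25 and 180 mm behind the front plane and at least 20 mm from the side walls, at rest and released (all of step 2 and value of joint door below 0.035 rad and velocity of joint door below 0.05 rad/s); the robot touches nothing.
It fails at once if the door or its catch is forced (more than 90 N from the fingers) (contact force between the fingers and door above 90 N).
It fails at once if the bottle is tipped over (more than 45 degrees) (angle between bottle_mid's own z axis and vertical above 0.8 rad).
It fails at once if another thing is knocked aside (more than 40 mm) or tipped (more than 20 degrees) (distance of any of glove_box, jar, carton, tea_glass, snack_bowl, booklets, phone from where it was at the start of the episode above 0.04 m or angle between any of glove_box, jar, carton, tea_glass, snack_bowl, booklets, phone's own z axis and vertical above 0.35 rad).
It also fails if it takes over 72 s, if anything falls off the work surface, if the arm or the gripper's body presses on something with over 40 N, if the wrist force passes 120 N, or if a joint passes its speed limit or range.

## Working session

There is one attempt and no reset: what is moved stays moved. The work goes in short steps, Python scripts to look and compute and a tool call to move; the robot and the scene stay as the last step left them, time stands still between calls to the robot, and variables do not carry over. Pictures are saved under pics/ and viewed, and the job is handed in when it is done.

Besides the shell and the picture viewer there is one more tool, called after "Call:" as name(argument=value, ...) on one line, values as JSON. servo_tool: Moves the arm, as the interface text tells. Its arguments: {"type":"object","properties":{"commands":{"type":"array","items":{"type":"object","properties":{"linear":{"type":"array","items":{"type":"number"}},"angular":{"type":"array","items":{"type":"number"}},"gripper":{"type":"number"}}}},"force":{"type":"number"}},"required":["commands"]}

```bash
mkdir -p pics; ls; python3 - <<'E'
from rig import env
import cv2,numpy as np
print(env.observe()); print(env.tips_ahead)
for n in("side","top"):
    p=env.get_image(n); cv2.imwrite(f"pics/{n}0.png",p["frame"]); print(n,p["fx"],p["fy"],p["cx"],p["cy"],np.round(p["cam_to_world"],4).tolist(),[k for k in p])
E
```

```text
pics
{'time_s': 0.0, 'q': array([-8.13189515e+01,  2.18399425e+01,  7.43862979e+01, -3.53125171e-04,
        8.38568203e+01, -1.23364273e+01]), 'qvel': array([ 0.00866312,  0.04139271,  0.00040688, -0.04510152,  0.1585056 ,
       -0.03638112]), 'joint_efforts': array([-1.22624324e-04, -4.48459911e+01, -2.31272060e+01, -1.91115578e-04,
        4.85102821e-03,  1.74555572e-05]), 'position': array([ 0.19720568, -0.51312528,  0.24171249]), 'tool_rot': array([[ 9.33470873e-01,  3.58653146e-01, -2.24863661e-04],
       [ 3.58653087e-01, -9.33469824e-01,  1.43214915e-03],
       [ 3.03741355e-04, -1.41751756e-03, -9.99998949e-01]]), 'ft_force': array([ 0.96408947,  0.08466117, -0.77434042]), 'wrist_torque': array([0.07134061, 0.03067631, 0.02646619]), 'grip_width': 0.08534462660769929}
0.011
side 486.6210170277 486.6210170277 317.545271492109 238.82116362821708 [[-0.2856, 0.8161, -0.5024, -0.0464], [-0.9582, -0.251, 0.1371, 0.1454], [-0.0142, 0.5206, 0.8537, 1.271], [0.0, 0.0, 0.0, 1.0]] ['frame', 'fx', 'fy', 'cx', 'cy', 'cam_to_world', 'shot']
top 519.1111051370393 519.1111051370393 315.88684749319094 241.53192873270038 [[0.0266, 0.989, -0.1458, 0.3609], [-0.9994, 0.0297, 0.0194, -0.0033], [0.0235, 0.1452, 0.9891, 1.5887], [0.0, 0.0, 0.0, 1.0]] ['frame', 'fx', 'fy', 'cx', 'cy', 'cam_to_world', 'shot']
```

View pics/side0.png

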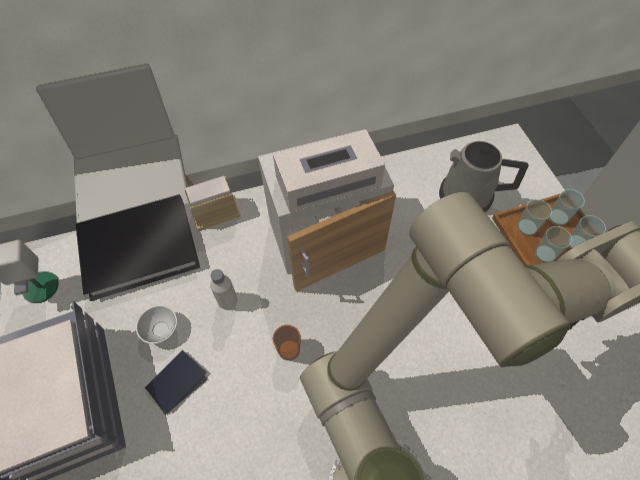

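View pics/top0.png

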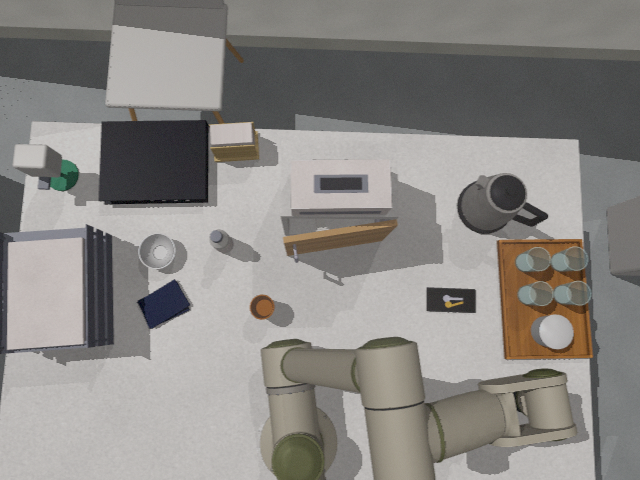

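```bash
cat > h.py <<'E'
from rig import env
import cv2,numpy as np
from scipy.optimize import least_squares
def proj(p,P):
    M=np.linalg.inv(p["cam_to_world"]); c=(M[:3,:3]@np.atleast_2d(P).T).T+M[:3,3]
    return np.c_[p["fx"]*c[:,0]/-c[:,2]+p["cx"], p["fy"]*-c[:,1]/-c[:,2]+p["cy"]]
def ray(p,u,v):
    T=np.array(p["cam_to_world"]); d=T[:3,:3]@np.array([(u-p["cx"])/p["fx"],-(v-p["cy"])/p["fy"],-1]); return T[:3,3],d/np.linalg.norm(d)
def atz(p,u,v,z):
    o,d=ray(p,u,v); return o+d*(z-o[2])/d[2]
def tri(p,a,q,b):
    o1,d1=ray(p,*a);o2,d2=ray(q,*b)
    A=np.c_[d1,-d2]; t=np.linalg.lstsq(A,o2-o1,rcond=None)[0]
    P,Q=o1+d1*t[0],o2+d2*t[1]; return (P+Q)/2,np.linalg.norm(P-Q)
E
python3 - <<'E'
from h import *
ps={n:env.get_image(n) for n in("side","top")}
import pickle; pickle.dump(ps,open("ps0.pkl","wb"))
for n,p in ps.items():
    for q in ["cupboard","door","bottle","glove_box","jar","carton","tea_glass","snack_bowl","booklets","phone","catch_line"]:
        r=env.trace(p,q)
        print(n,q,[(round(x["confidence"],2),np.round(x["extent"]).tolist(),int(x["pixels"].sum())) for x in r[:2]])
f=ps["side"]["frame"]; cv2.imwrite("pics/s_crop.png",cv2.resize(f[120:310,190:410],None,fx=3.5,fy=3.1,interpolation=cv2.INTER_CUBIC)[:600,:800])
f=ps["top"]["frame"]; cv2.imwrite("pics/t_crop.png",cv2.resize(f[150:300,200:400],None,fx=4,fy=4,interpolation=cv2.INTER_CUBIC))
E
```

```text
side cupboard [(0.87, [257.0, 154.0, 397.0, 291.0], 8471)]
side door [(0.96, [287.0, 192.0, 395.0, 291.0], 5859)]
side bottle [(0.61, [210.0, 267.0, 237.0, 309.0], 727), (0.5, [285.0, 215.0, 312.0, 231.0], 239)]
side glove_box [(0.66, [276.0, 130.0, 385.0, 210.0], 6111)]
side jar [(0.7, [333.0, 202.0, 359.0, 219.0], 123), (0.26, [207.0, 268.0, 236.0, 312.0], 762)]
side carton [(0.73, [284.0, 216.0, 311.0, 228.0], 245)]
side tea_glass [(0.62, [275.0, 326.0, 300.0, 359.0], 779)]
side snack_bowl [(0.92, [133.0, 306.0, 175.0, 342.0], 1227)]
side booklets [(0.95, [147.0, 348.0, 206.0, 414.0], 1973), (0.74, [209.0, 271.0, 238.0, 308.0], 767)]
side phone []
side catch_line [(0.63, [291.0, 191.0, 396.0, 291.0], 5800)]
top cupboard [(0.84, [283.0, 138.0, 400.0, 264.0], 6849)]
top door [(0.7, [283.0, 218.0, 396.0, 262.0], 2241)]
top bottle [(0.71, [285.0, 219.0, 393.0, 264.0], 2246), (0.43, [206.0, 228.0, 231.0, 253.0], 447)]
top glove_box [(0.71, [288.0, 156.0, 392.0, 221.0], 5594), (0.22, [252.0, 293.0, 275.0, 318.0], 499)]
top jar []
top carton [(0.67, [251.0, 291.0, 272.0, 318.0], 492)]
top tea_glass [(0.6, [284.0, 218.0, 392.0, 264.0], 2222)]
top snack_bowl [(0.87, [138.0, 234.0, 176.0, 270.0], 1014)]
top booklets [(0.68, [135.0, 279.0, 184.0, 328.0], 1432)]
top phone [(0.8, [428.0, 288.0, 473.0, 314.0], 1162)]
top catch_line [(0.91, [281.0, 217.0, 395.0, 260.0], 2288)]
```

View pics/s_crop.png

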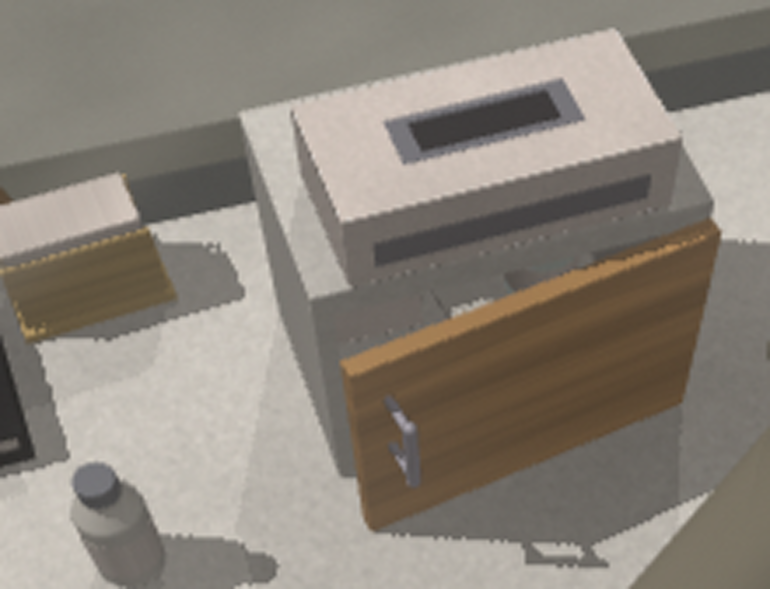

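View pics/t_crop.png

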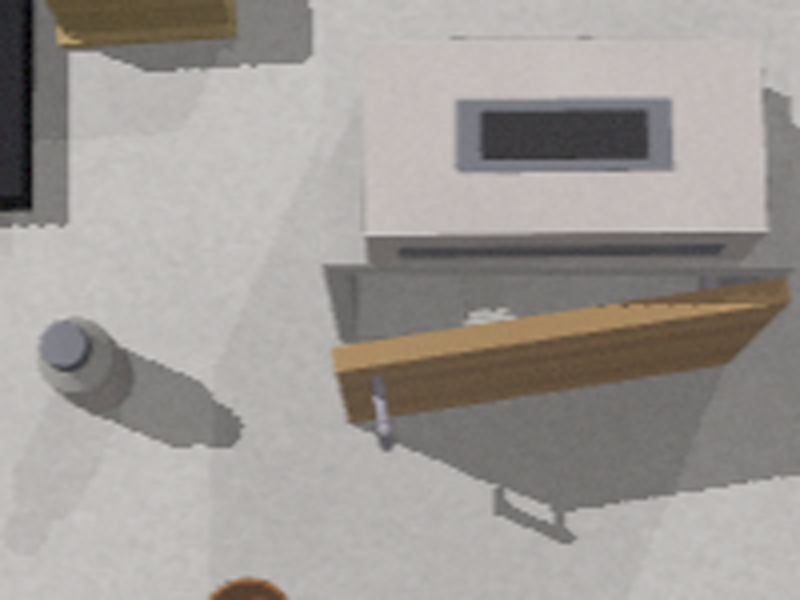

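```bash
cat > fit.py <<'E'
from h import *
import pickle
ps=pickle.load(open("ps0.pkl","rb"))
def R(a): return np.array([[np.cos(a),-np.sin(a),0],[np.sin(a),np.cos(a),0],[0,0,1]])
def cup(v,P): return R(v[2])@np.array(P)+[v[0],v[1],0]
def door(v,P): return cup(v,R(v[3])@np.array(P)+[-.102,-.148,.282])
obs=[("top","d",(0,.296,0),(283.25,237.5)),("top","d",(-.016,.296,0),(284.5,243.5)),("top","d",(-.016,0,0),(397,225)),
("top","c",(-.1,.15,.3),(281.2,216.5)),("top","c",(-.1,-.15,.3),(397.5,217.5)),
("side","d",(-.016,.296,0),(288,240)),("side","d",(0,.296,0),(287.1,236.1)),("side","d",(-.016,0,0),(395.1,196.5)),("side","d",(-.016,.296,-.278),(295.7,290.3)),
("side","c",(-.1,.15,.3),(279.4,215.8)),("side","c",(.1,.15,.3),(258.6,156.1)),("side","c",(-.1,-.15,.3),(393.4,187.1))]
def res(v): return np.concatenate([proj(ps[n],(door if k=="d" else cup)(v,P))[0]-uv for n,k,P,uv in obs])
s=least_squares(res,[.6,-.05,0,.25],loss="soft_l1")
v=s.x
if __name__=="__main__":
    print(v,np.round(res(v).reshape(-1,2),1).tolist())
    dt,ds=(322.5,229.),(324.,219.)
    print("catch tri",tri(ps["top"],dt,ps["side"],ds))
    for n,uv in(("top",dt),("side",ds)):
        X=atz(ps[n],*uv,.270); loc=R(v[3]).T@(R(v[2]).T@(X-[v[0],v[1],0])-[-.102,-.148,.282]); print(n,X,"doorframe",loc)
    b1=(216.5,236);b2=(217.5,273.5)
    for n in("top","side"):
        f=ps[n]["frame"].copy()
        f=cv2.resize(f,None,fx=2,fy=2)
        for P in [(0,.296,0),(-.016,.296,0),(-.016,0,0),(0,0,0),(-.016,.296,-.278),(-.016,0,-.278)]:
            cv2.circle(f,tuple((2*proj(ps[n],door(v,P))[0]).astype(int)),2,(0,0,255),-1)
        for P in [(x,y,z) for x in(-.1,.1) for y in (-.15,.15) for z in(0,.3)]:
            cv2.circle(f,tuple((2*proj(ps[n],cup(v,P))[0]).astype(int)),2,(255,0,0),-1)
        cv2.imwrite(f"pics/fit_{n}.png",f[180:640,300:900])
E
python3 fit.py
```

```text
[ 0.71574618 -0.08612049  0.01668664  0.16031329] [[-0.4, -1.1], [-0.8, -0.9], [1.1, 0.9], [-0.6, -0.5], [1.5, 0.2], [1.3, 1.4], [-0.6, 0.2], [1.0, -1.3], [-0.2, 1.2], [-1.2, 0.7], [-0.4, 0.0], [0.7, -1.6]]
catch tri (array([ 0.58676175, -0.04502701,  0.27966228]), np.float64(5.738067832881417e-05))
top [ 0.58843832 -0.04530756  0.27      ] doorframe [ 0.00618433  0.19241153 -0.012     ]
side [ 0.59292336 -0.04691061  0.27      ] doorframe [ 0.01031704  0.19004381 -0.012     ]
```

```bash
python3 -c "
import cv2,numpy as np
a=cv2.imread('pics/fit_top.png')[100:400];b=cv2.imread('pics/fit_side.png')[:];b=cv2.resize(b,None,fx=.65,fy=.65)
a=a[:,:]
h=np.zeros((600,600,3),np.uint8);h[:300]=a[:300];h[300:598,:390]=b[:298]
cv2.imwrite('pics/fit2.png',h)"
```

```text
(no output)
```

View pics/fit2.png

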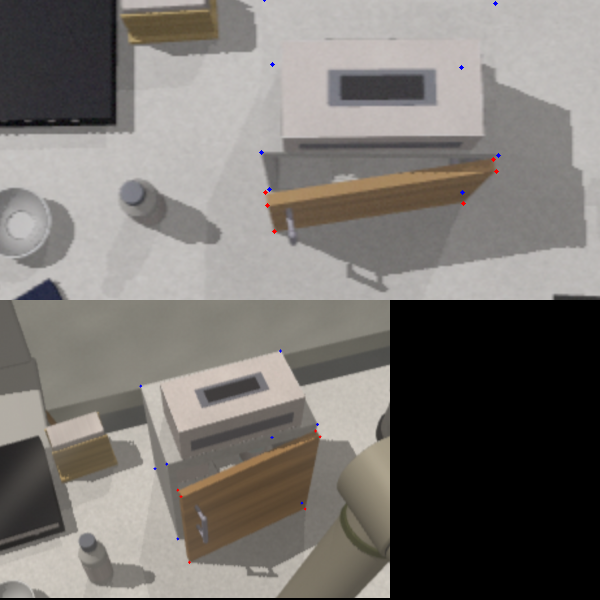

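```bash
python3 - <<'E'
from fit import *
f=ps["top"]["frame"]
a=cv2.resize(f[205:270,275:325],None,fx=8,fy=8,interpolation=cv2.INTER_NEAREST);b=cv2.resize(f[205:270,355:405],None,fx=8,fy=8,interpolation=cv2.INTER_NEAREST)
cv2.imwrite("pics/z1.png",np.hstack([a,b])[:600])
f=ps["side"]["frame"]
a=cv2.resize(f[180:250,270:340],None,fx=5.7,fy=5.7,interpolation=cv2.INTER_NEAREST);b=cv2.resize(f[180:250,335:405],None,fx=5.7,fy=5.7,interpolation=cv2.INTER_NEAREST)
cv2.imwrite("pics/z2.png",np.hstack([a,b])[:600])
E
```

```text
(no output)
```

View pics/z1.png

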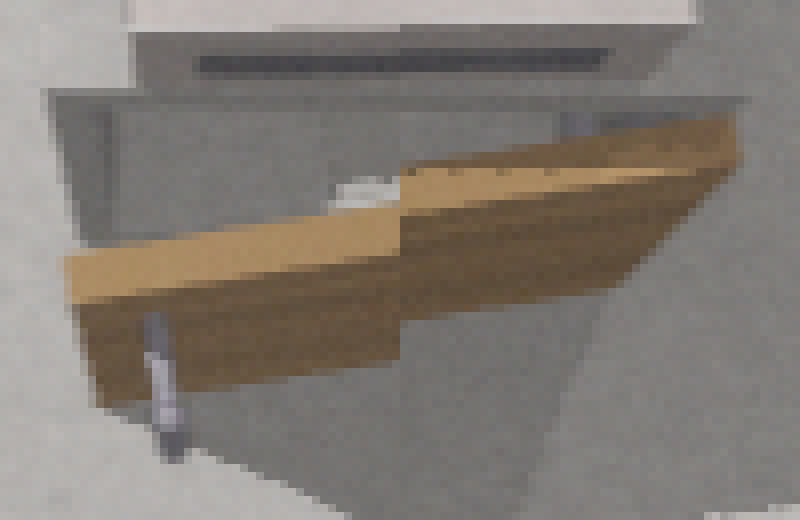

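View pics/z2.png

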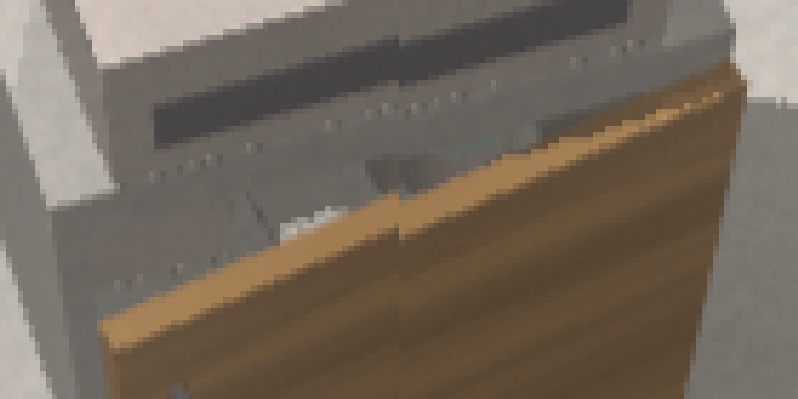

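```bash
cat > fit2.py <<'E'
from fit import *
obs=[("top","d",(0,.296,0),(283,237)),("top","d",(-.016,.296,0),(284.5,243)),("top","d",(-.016,0,0),(397.2,225.6)),("top","d",(0,0,0),(397.2,219.5)),
("top","d",(-.016,.296,-.278),(287.1,255.9)),("top","d",(-.016,0,-.278),(382.7,240.9)),
("top","c",(-.1,.15,.3),(281,216.2)),("top","c",(-.1,-.15,.3),(398.1,217.1)),
("side","d",(-.016,.296,0),(290,241.2)),("side","d",(0,.296,0),(287.8,236.5)),("side","d",(-.016,0,0),(395.3,195.5)),("side","d",(-.016,.296,-.278),(295.7,290.3)),
("side","c",(-.1,.15,.3),(279,216.2)),("side","c",(.1,.15,.3),(258.6,156.1)),("side","c",(-.1,-.15,.3),(393.5,187.))]
def door(v,P): return cup(v,R(v[3])@np.array(P)+[-.102+v[4],-.148+v[5],.282])
def res(v):
    r=np.concatenate([proj(ps[n],(door if k=="d" else cup)(v,P))[0]+(v[6:8] if n=="top" else v[8:10])-uv for n,k,P,uv in obs])
    return np.r_[r,v[4:6]/.002,v[6:10]/1.]
s=least_squares(res,[.6,-.05,0,.25]+[0]*6,loss="soft_l1")
v=s.x
if __name__=="__main__":
    print(np.round(v,4),np.round(res(v)[:-6].reshape(-1,2),1).tolist())
    for n,uv in(("top",(322.,229.)),("side",(324.3,219.))):
        X=atz(ps[n],*uv,.279); loc=R(v[3]).T@(R(v[2]).T@(X-[v[0],v[1],0])-[-.102+v[4],-.148+v[5],.282]); print(n,X,"doorframe",loc)
    print(door(v,(0,0,0)),door(v,(0,.296,0)))
    # bottle: cap top centre and body
    print("bottle cap",tri(ps["top"],(216.5,236.5),ps["side"],(217.5,273.)))
E
python3 fit2.py
python3 - <<'E'
from fit import *
f=ps["top"]["frame"];g=ps["side"]["frame"]
a=cv2.resize(f[215:265,195:245],None,fx=8,fy=8,interpolation=cv2.INTER_NEAREST);b=cv2.resize(g[262:312,200:250],None,fx=8,fy=8,interpolation=cv2.INTER_NEAREST)
cv2.imwrite("pics/z3.png",np.hstack([a,b]))
E
```

```text
[ 7.162e-01 -8.630e-02  1.820e-02  1.641e-01  4.000e-04 -3.000e-04
 -1.358e-01  7.990e-02  7.610e-02  6.950e-02] [[0.0, -0.3], [-0.5, -0.2], [1.0, -0.1], [-0.1, -0.0], [0.2, -0.1], [-0.7, 0.4], [-0.4, -0.2], [0.9, 0.4], [-0.1, 0.3], [-0.8, -0.1], [1.0, -0.6], [0.3, 1.3], [-0.6, 0.2], [-0.3, 0.0], [0.7, -1.7]]
top [ 0.58684625 -0.04374065  0.279     ] doorframe [ 0.00496976  0.1950185  -0.003     ]
side [ 0.58695853 -0.04588302  0.279     ] doorframe [ 0.00469185  0.19289126 -0.003     ]
[ 0.61730793 -0.23642952  0.282     ] [0.56365487 0.05466729 0.282     ]
bottle cap (array([0.57461379, 0.24137006, 0.17732068]), np.float64(0.000680910835064888))
```

View pics/z3.png

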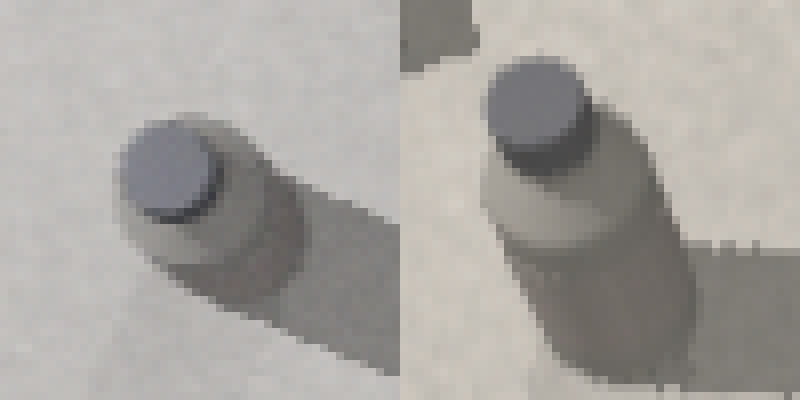

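```bash
cat >> h.py <<'E'
from scipy.spatial.transform import Rotation as Ro
CUP=np.array([.7162,-.0863]); YAW=.0182
def Rz(a): return np.array([[np.cos(a),-np.sin(a),0],[np.sin(a),np.cos(a),0],[0,0,1]])
def cupw(P): return Rz(YAW)@np.array(P)+[*CUP,0]
def doorw(th,P): return cupw(Rz(th)@np.array(P)+[-.1016,-.1483,.282])
def loc(th,X): return Rz(th).T@(Rz(YAW).T@(np.array(X)-[*CUP,0])-[-.1016,-.1483,.282])
def toolR(psi,lean):
    n=np.array([np.cos(psi),np.sin(psi),0]);u=np.array([0,0,1.]);a=np.radians(lean)
    y=n*np.cos(a)+u*np.sin(a); z=n*np.sin(a)-u*np.cos(a); return np.c_[np.cross(y,z),y,z]
def gap(th,y,d,h,lean=25,w=.085,psi=None,tips=.011):
    R=toolR(YAW+th if psi is None else psi,lean); c=doorw(th,(d,y,-h)); return c-R@np.array([0,w/2,tips]),R
def delta(P,R,o=None):
    o=o or env.observe(); T=o["tool_rot"]
    return np.round(T.T@(np.array(P)-o["position"])*1e3,1).tolist(), np.round(np.degrees(Ro.from_matrix(T.T@R).as_rotvec()),2).tolist()
E
python3 - <<'E'
from h import *
import pickle; ps=pickle.load(open("ps0.pkl","rb"))
print(tri(ps["top"],(216,236),ps["side"],(217,275)))
print(env.tips_ahead)
P,R=gap(.164,.24,.022,-.06); print(P,delta(P,R))
P,R=gap(.164,.24,.022,.010); print(P,delta(P,R))
E
```

```text
(array([0.5782898 , 0.24528623, 0.16161757]), np.float64(0.001214206601678912))
0.011
[ 0.55301276 -0.00423237  0.33400811] ([514.7, -347.7, -91.7], [-20.84, 17.31, -78.07])
[ 0.55301276 -0.00423237  0.26400811] ([514.7, -347.7, -21.7], [-20.84, 17.31, -78.07])
```

Call:
servo_tool(commands=[{"linear":[0,0,-50],"angular":[0,0,0],"gripper":1},{"linear":[40,-30,-100],"angular":[0,0,0],"gripper":1},{"linear":[80,-60,-140],"angular":[0,0,-8],"gripper":1},{"linear":[115,-85,-170],"angular":[-4,4,-16],"gripper":1},{"linear":[155,-110,-180],"angular":[-6,5,-24],"gripper":1},{"linear":[200,-140,-180],"angular":[-8,7,-32],"gripper":1},{"linear":[240,-165,-180],"angular":[-10,9,-40],"gripper":1},{"linear":[280,-190,-180],"angular":[-13,10,-48],"gripper":1},{"linear":[320,-215,-180],"angular":[-15,12,-56],"gripper":1},{"linear":[360,-240,-180],"angular":[-17,14,-64],"gripper":1},{"linear":[400,-270,-180],"angular":[-19,16,-72],"gripper":1},{"linear":[440,-300,-180],"angular":[-20.8,17.3,-78.1],"gripper":1},{"linear":[480,-325,-170],"angular":[-20.8,17.3,-78.1],"gripper":1},{"linear":[514,-347,-160],"angular":[-20.8,17.3,-78.1],"gripper":1},{"linear":[514,-347,-150],"angular":[-20.8,17.3,-78.1],"gripper":1},{"linear":[514,-347,-150],"angular":[-20.8,17.3,-78.1],"gripper":1},{"linear":[514,-347,-150],"angular":[-20.8,17.3,-78.1],"gripper":1}])

```text
time_s: 3.0
position: [0.5524, -0.0054, 0.3926]
tool_rot: [[-0.182, 0.892, 0.415], [0.983, 0.165, 0.077], [0.0, 0.422, -0.907]]
ft_force: [-0.0, -0.4, 0.6]
grip_width: 0.0855
```

```bash
python3 - <<'E'
from h import *
o=env.observe();print(o["position"],o["tool_rot"],o["ft_force"],o["time_s"],o["q"])
P,R=gap(.164,.24,.022,.012); print(P,delta(P,R))
for n in("side","top"):
    p=env.get_image(n); cv2.imwrite(f"pics/{n}1.png",p["frame"])
    tip=o["position"]+o["tool_rot"]@[0,.0425,.011]; print(n,proj(p,[tip,o["position"]+o["tool_rot"]@[0,-.0425,.011]]))
E
```

```text
[ 0.55241886 -0.00535969  0.39258108] [[-1.81953820e-01  8.91502832e-01  4.14868061e-01]
 [ 9.83307077e-01  1.64956698e-01  7.67885474e-02]
 [ 2.19422191e-05  4.21914670e-01 -9.06635545e-01]] [-4.16999411e-05 -3.86309401e-01  5.55877705e-01] 3.0 [-18.19660474   7.76310261  73.13515761  11.98691312  77.16982912
 -29.07856355]
[ 0.55301276 -0.00423237  0.26200811] ([1.0, -54.4, 118.7], [-0.04, -0.02, 0.04])
side [[302.38055028 191.22662876]
 [318.34686027 225.69369629]]
top [[304.08600858 216.18434739]
 [309.01556844 250.58622586]]
```

View pics/side1.png

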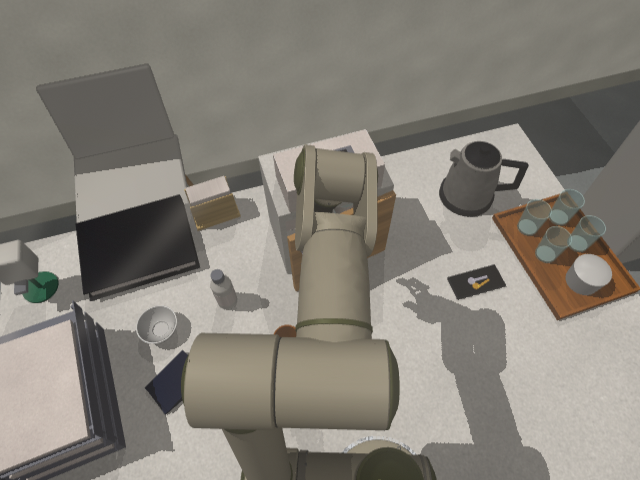

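View pics/top1.png

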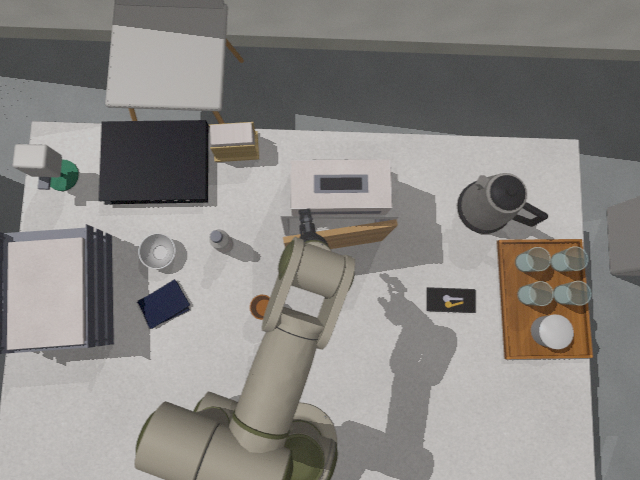

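Call:
servo_tool(commands=[{"linear":[1,-24,33],"angular":[0,0,0],"gripper":1},{"linear":[1,-41,69],"angular":[0,0,0],"gripper":1},{"linear":[1,-53.7,96.4],"angular":[0,0,0],"gripper":1},{"linear":[1,-56,101],"angular":[0,0,0],"gripper":1},{"linear":[1,-58,105.5],"angular":[0,0,0],"gripper":1},{"linear":[1,-60,110],"angular":[0,0,0],"gripper":1},{"linear":[1,-62,114.5],"angular":[0,0,0],"gripper":1},{"linear":[1,-62,114.5],"angular":[0,0,0],"gripper":1}])

```text
time_s: 3.9
position: [0.5447, -0.0056, 0.2625]
tool_rot: [[-0.182, 0.891, 0.415], [0.983, 0.165, 0.077], [0.0, 0.422, -0.906]]
ft_force: [-1.2, -0.4, 1.1]
grip_width: 0.0853
```

```bash
python3 - <<'E'
from h import *
o=env.observe();print(o["ft_force"],o["time_s"],loc(.164,o["position"]+o["tool_rot"]@[0,.0425,.011]))
p=env.get_image("top"); cv2.imwrite("pics/top2.png",cv2.resize(p["frame"][180:270,260:410],None,fx=5,fy=5))
p=env.get_image("side"); cv2.imwrite("pics/side2.png",cv2.resize(p["frame"][130:300,240:420],None,fx=4,fy=3.5))
E
```

```text
[-1.24905454 -0.36941843  1.10372107] 3.9 [ 0.01361787  0.24011912 -0.01151023]
```

View pics/top2.png

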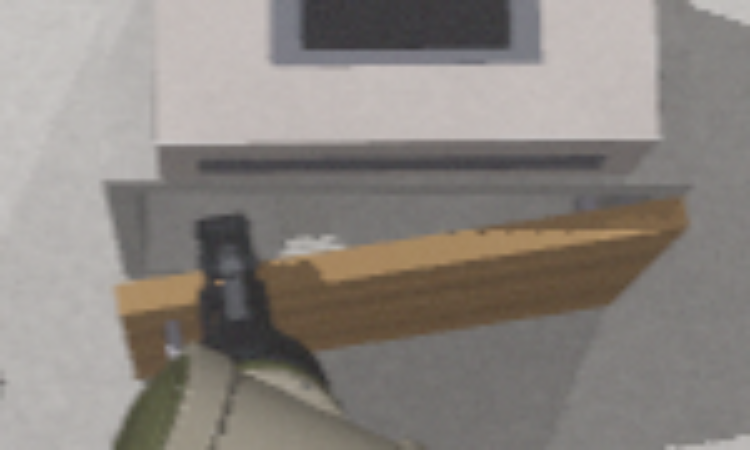

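View pics/side2.png

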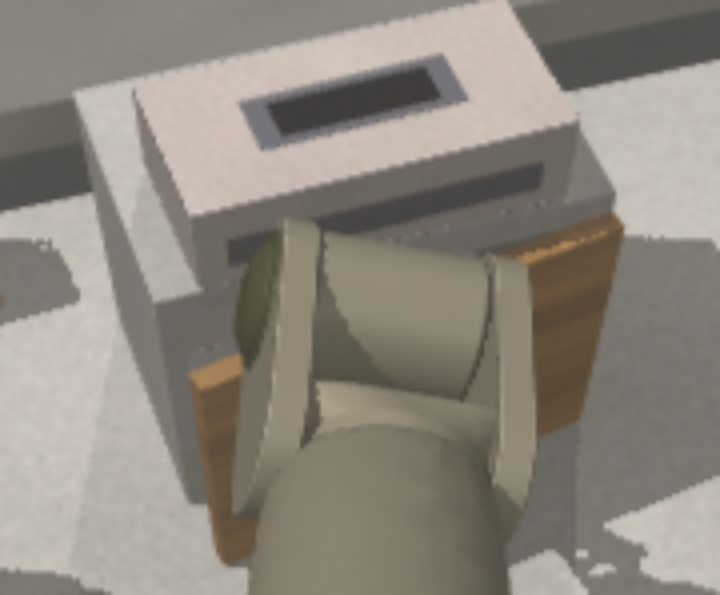

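Call:
servo_tool(commands=[{"linear":[0,-4.5,-2.1],"angular":[0,0,0],"gripper":1},{"linear":[0,-9,-4.2],"angular":[0,0,0],"gripper":1},{"linear":[0,-12.7,-5.9],"angular":[0,0,0],"gripper":1},{"linear":[0,-16.3,-7.6],"angular":[0,0,0],"gripper":1},{"linear":[0,-20,-9.3],"angular":[0,0,0],"gripper":1},{"linear":[0,-22.7,-10.6],"angular":[0,0,0],"gripper":1},{"linear":[0,-22.7,-10.6],"angular":[0,0,0],"gripper":1}])

```text
time_s: 4.7
position: [0.5197, -0.0102, 0.2625]
tool_rot: [[-0.181, 0.892, 0.415], [0.983, 0.164, 0.077], [0.0, 0.422, -0.907]]
ft_force: [0.0, 0.1, 0.5]
grip_width: 0.0855
```

```bash
python3 - <<'E'
from h import *
o=env.observe();print(o["ft_force"],o["time_s"],loc(.164,o["position"]+o["tool_rot"]@[0,.0425,.011]))
p=env.get_image("top"); cv2.imwrite("pics/top3.png",cv2.resize(p["frame"][180:270,260:410],None,fx=5,fy=5))
for th in np.arange(.16,.3,.02): print(round(th,2),proj(p,[doorw(th,(0,.296,0)),doorw(th,(-.016,.296,0))]).round(1).tolist())
E
```

```text
[0.01663564 0.07698481 0.49867432] 4.7 [-0.01180079  0.24017212 -0.01157121]
0.16 [[283.1, 236.1], [284.0, 242.3]]
0.18 [[283.5, 238.4], [284.5, 244.6]]
0.2 [[283.9, 240.7], [285.0, 246.8]]
0.22 [[284.3, 242.9], [285.6, 249.1]]
0.24 [[284.8, 245.2], [286.2, 251.3]]
0.26 [[285.3, 247.4], [286.9, 253.5]]
0.28 [[285.9, 249.7], [287.6, 255.7]]
```

View pics/top3.png

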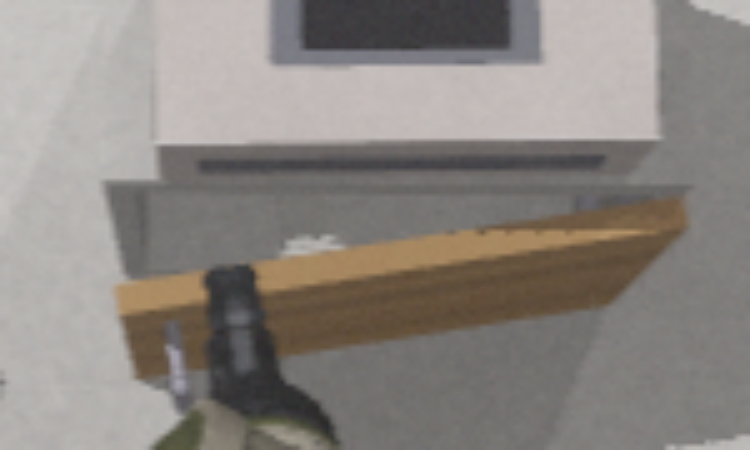

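```bash
sed -i 's/tips=.011)/tips=-.002)/' h.py; python3 - <<'E'
from h import *
for h in(-.012,.012):
  P,R=gap(.166,.24,.014,h); print(P,delta(P,R))
E
```

```text
[ 0.55008493 -0.00482044  0.27422611] ([-0.2, 32.7, 2.3], [-0.03, 0.03, -0.09])
[ 0.55008493 -0.00482044  0.25022611] ([-0.2, 22.6, 24.0], [-0.03, 0.03, -0.09])
```

Call:
servo_tool(commands=[{"linear":[0,6,-13],"angular":[0,0,0],"gripper":1},{"linear":[0,32.7,0],"angular":[0,0,0],"gripper":1},{"linear":[0,32.7,2.3],"angular":[0,0,0],"gripper":1},{"linear":[0,30,8],"angular":[0,0,0],"gripper":1},{"linear":[0,27.5,13.5],"angular":[0,0,0],"gripper":1},{"linear":[0,25,19],"angular":[0,0,0],"gripper":1},{"linear":[0,22.6,24],"angular":[0,0,0],"gripper":1},{"linear":[0,22.6,24],"angular":[0,0,0],"gripper":1}])

```text
time_s: 5.55
position: [0.5496, -0.0045, 0.2492]
tool_rot: [[-0.181, 0.892, 0.414], [0.983, 0.164, 0.077], [0.001, 0.421, -0.907]]
ft_force: [0.6, -0.3, 0.7]
grip_width: 0.0852
```

Call:
servo_tool(commands=[{"linear":[0,-4.5,-2.1],"angular":[0,0,0],"gripper":1},{"linear":[0,-9,-4.2],"angular":[0,0,0],"gripper":1},{"linear":[0,-12.7,-5.9],"angular":[0,0,0],"gripper":1},{"linear":[0,-16.3,-7.6],"angular":[0,0,0],"gripper":1},{"linear":[0,-16.3,-7.6],"angular":[0,0,0],"gripper":1}])

```text
time_s: 6.05
position: [0.532, -0.0079, 0.2504]
tool_rot: [[-0.181, 0.891, 0.415], [0.983, 0.164, 0.077], [0.0, 0.422, -0.906]]
ft_force: [0.1, 0.9, -0.2]
grip_width: 0.0855
```

```bash
python3 - <<'E'
from h import *
o=env.observe();print(o["ft_force"],o["time_s"],loc(.166,o["position"]+o["tool_rot"]@[0,.0425,-.002]))
p=env.get_image("top"); cv2.imwrite("pics/top4.png",cv2.resize(p["frame"][180:270,260:410],None,fx=5,fy=5))
E
```

```text
[ 0.10039099  0.88967584 -0.23086451] 6.05 [-0.00434519  0.24022393 -0.01183347]
```

View pics/top4.png

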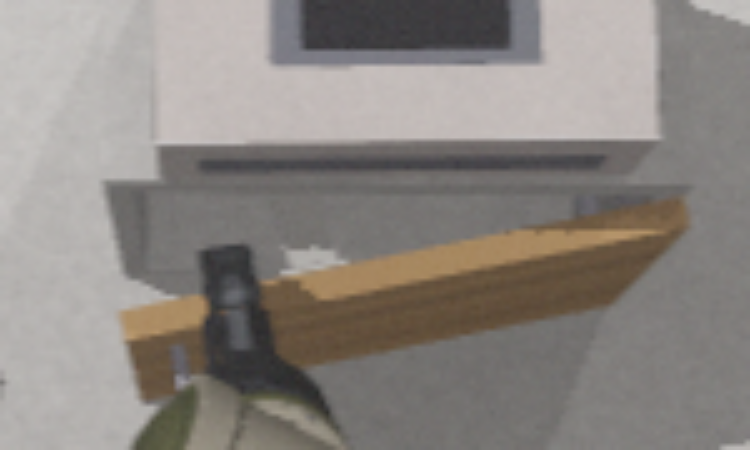

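```bash
python3 - <<'E'
from h import *
p=env.get_image("top")
for z,uv in((.279,(322.6,232)),(.264,(322.6,230.5))): print(loc(.217,atz(p,*uv,z)))
th=.217
for d,h in((.014,-.012),(.022,-.012),(.022,.010)):
  P,R=gap(th,.193,d,h); print(P,delta(P,R))
E
```

```text
[ 0.00734673  0.1946007  -0.003     ]
[ 0.0135129   0.19272668 -0.018     ]
[ 0.54931843 -0.05425484  0.27422611] ([-48.7, 17.6, -18.2], [-0.03, 1.27, -2.74])
[ 0.55709817 -0.05239054  0.27422611] ([-48.3, 24.8, -14.9], [-0.03, 1.27, -2.74])
[ 0.55709817 -0.05239054  0.25222611] ([-48.3, 15.5, 5.1], [-0.03, 1.27, -2.74])
```

Call:
servo_tool(commands=[{"linear":[0,5,2],"angular":[0,0,0],"gripper":1},{"linear":[0,12,-18],"angular":[0,0,0],"gripper":1},{"linear":[-5,17,-26],"angular":[0,0,0],"gripper":1},{"linear":[-28,25,-22],"angular":[0,1.3,-2.7],"gripper":1},{"linear":[-48.3,25,-18],"angular":[0,1.3,-2.7],"gripper":1},{"linear":[-48.3,24.8,-14.9],"angular":[0,1.3,-2.7],"gripper":1},{"linear":[-48.3,21,-6],"angular":[0,1.3,-2.7],"gripper":1},{"linear":[-48.3,18,0],"angular":[0,1.3,-2.7],"gripper":1},{"linear":[-48.3,15.5,5],"angular":[0,1.3,-2.7],"gripper":1},{"linear":[-48.3,15.5,5],"angular":[0,1.3,-2.7],"gripper":1}])

```text
time_s: 7.15
position: [0.5567, -0.0517, 0.2513]
tool_rot: [[-0.233, 0.882, 0.409], [0.972, 0.211, 0.1], [0.002, 0.421, -0.907]]
ft_force: [-0.3, 0.3, 0.4]
grip_width: 0.0855
```

```bash
python3 - <<'E'
from h import *
o=env.observe();print(o["ft_force"],o["time_s"],loc(.217,o["position"]+o["tool_rot"]@[0,.0425,-.002]))
p=env.get_image("top"); cv2.imwrite("pics/top5.png",cv2.resize(p["frame"][180:270,260:410],None,fx=5,fy=5))
E
```

```text
[-0.30485605  0.28028369  0.42310717] 7.15 [ 0.02179826  0.19377897 -0.01104198]
```

View pics/top5.png

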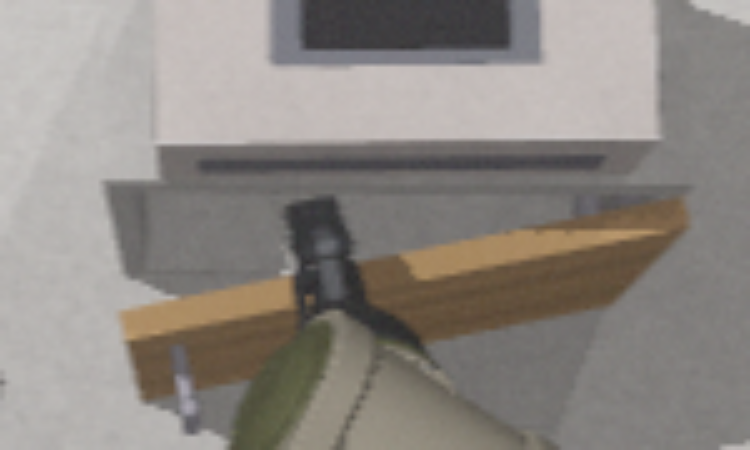

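Call:
servo_tool(commands=[{"linear":[0,-1.7,3.6],"angular":[0,0,0],"gripper":1},{"linear":[0,-2.5,5.4],"angular":[0,0,0],"gripper":1},{"linear":[0,-3.4,7.2],"angular":[0,0,0],"gripper":1},{"linear":[0,-4.2,9],"angular":[0,0,0],"gripper":1},{"linear":[0,-4.2,9],"angular":[0,0,0],"gripper":1},{"linear":[0,-4.2,9],"angular":[0,0,0],"gripper":1}])

```text
time_s: 7.8
position: [0.5574, -0.0524, 0.2427]
tool_rot: [[-0.233, 0.881, 0.411], [0.973, 0.211, 0.099], [0.0, 0.423, -0.906]]
ft_force: [0.2, 0.3, 2.9]
grip_width: 0.0853
```

```bash
python3 - <<'E'
from h import *
o=env.observe();print(o["ft_force"],o["wrist_torque"],o["time_s"],loc(.217,o["position"]+o["tool_rot"]@[0,.0425,-.002]))
E
```

```text
[0.20181865 0.34849748 2.88602459] [ 0.12645892 -0.21205349  0.03138651] 7.8 [ 0.0222966   0.19285692 -0.01947265]
```

Call:
servo_tool(commands=[{"linear":[0,-0.8,1.8],"angular":[0,0,0],"gripper":1},{"linear":[0,-1.7,3.6],"angular":[0,0,0],"gripper":1},{"linear":[0,-2.1,4.5],"angular":[0,0,0],"gripper":1},{"linear":[0,-2.1,4.5],"angular":[0,0,0],"gripper":1}])

```text
time_s: 8.2
position: [0.5586, -0.0526, 0.2398]
tool_rot: [[-0.232, 0.879, 0.416], [0.973, 0.211, 0.098], [-0.002, 0.428, -0.904]]
ft_force: [0.3, 2.3, 12.8]
grip_width: 0.0855
```

```bash
python3 - <<'E'
from h import *
o=env.observe();print(o["ft_force"],o["wrist_torque"],o["time_s"],loc(.217,o["position"]+o["tool_rot"]@[0,.0425,-.002]))
E
```

```text
[ 0.28667985  2.3266276  12.83404164] [ 0.49903323 -1.08815824  0.16991416] 8.2 [ 0.02331443  0.19243767 -0.02222768]
```

```bash
python3 - <<'E'
from h import *
P0,R0=gap(.217,.193,.022,.0249)
o=dict(position=P0,tool_rot=R0)
for th,d,h in [(.217,.018,.025),(.225,.015,.025),(.24,.0145,.025),(.255,.0145,.025),(.27,.0145,.025),(.285,.0145,.025),(.3,.0145,.025),(.32,.0145,.025),(.34,.0145,.025),(.36,.0145,.025),(.39,.0145,.025),(.42,.0145,.025),(.45,.0145,.025),(.48,.0145,.025),(.51,.0145,.025),(.55,.0145,.025)]:
    P,R=gap(th,.193,d,h); print(th,*delta(P,R,o))
E
```

```text
0.217 [-0.0, -3.7, -1.6] [0.0, 0.0, 0.0]
0.225 [-0.2, -7.8, -3.5] [-0.0, 0.19, -0.42]
0.24 [-0.6, -10.9, -5.0] [0.0, 0.56, -1.19]
0.255 [-1.0, -13.5, -6.2] [0.0, 0.92, -1.97]
0.27 [-1.5, -16.1, -7.4] [0.0, 1.28, -2.75]
0.285 [-2.0, -18.7, -8.6] [0.0, 1.65, -3.53]
0.3 [-2.6, -21.3, -9.8] [0.0, 2.01, -4.31]
0.32 [-3.4, -24.7, -11.4] [0.0, 2.49, -5.35]
0.34 [-4.3, -28.1, -13.0] [0.0, 2.98, -6.39]
0.36 [-5.3, -31.6, -14.6] [-0.0, 3.46, -7.43]
0.39 [-6.9, -36.6, -17.0] [0.0, 4.19, -8.98]
0.42 [-8.6, -41.7, -19.3] [0.0, 4.92, -10.54]
0.45 [-10.6, -46.7, -21.6] [0.0, 5.64, -12.1]
0.48 [-12.7, -51.6, -23.9] [0.0, 6.37, -13.66]
0.51 [-14.9, -56.5, -26.2] [0.0, 7.09, -15.21]
0.55 [-18.2, -62.9, -29.2] [0.0, 8.06, -17.29]
```

Call:
servo_tool(commands=[{"linear":[0,-3.7,-1.6],"angular":[0,0,0],"gripper":1},{"linear":[-0.2,-7.8,-3.5],"angular":[0,0.2,-0.4],"gripper":1},{"linear":[-0.6,-10.9,-5],"angular":[0,0.6,-1.2],"gripper":1},{"linear":[-1,-13.5,-6.2],"angular":[0,0.9,-2],"gripper":1},{"linear":[-1.5,-16.1,-7.4],"angular":[0,1.3,-2.7],"gripper":1}])

```text
time_s: 8.7
position: [0.5415, -0.0577, 0.2397]
tool_rot: [[-0.284, 0.867, 0.41], [0.959, 0.257, 0.121], [-0.001, 0.428, -0.904]]
ft_force: [0.4, 5.3, 13.0]
grip_width: 0.0855
```

```bash
python3 - <<'E'
from h import *
o=env.observe();print(o["ft_force"],o["wrist_torque"],o["time_s"],loc(.27,o["position"]+o["tool_rot"]@[0,.0425,-.002]))
p=env.get_image("top"); cv2.imwrite("pics/top6.png",cv2.resize(p["frame"][180:270,260:410],None,fx=5,fy=5))
E
```

```text
[ 0.39819008  5.34078093 12.97561673] [ 0.93844067 -1.15086929  0.53613645] 8.7 [ 0.01566109  0.19293188 -0.02232445]
```

View pics/top6.png

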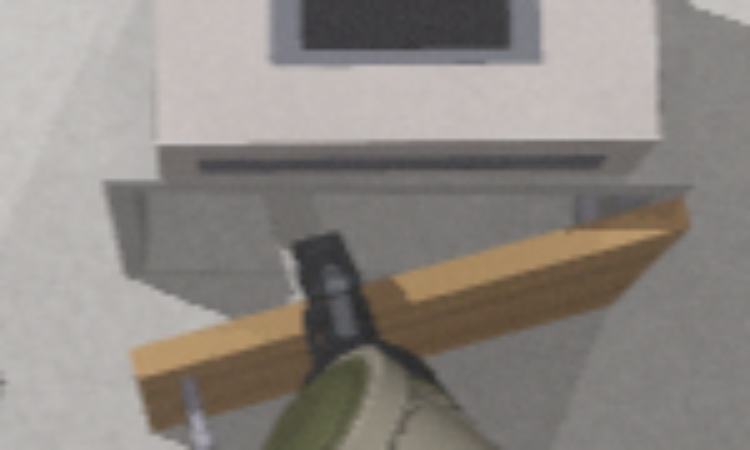

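```bash
python3 - <<'E'
from h import *
P0,R0=gap(.27,.193,.0145,.025)
o=dict(position=P0,tool_rot=R0)
for th in [.285,.30,.32,.34,.37,.40,.44,.48,.52,.56,.6]:
    P,R=gap(th,.193,.0145,.025); print(th,*delta(P,R,o))
E
```

```text
0.285 [-0.4, -2.6, -1.2] [0.0, 0.36, -0.78]
0.3 [-0.8, -5.2, -2.4] [0.0, 0.73, -1.56]
0.32 [-1.4, -8.7, -4.1] [0.0, 1.21, -2.6]
0.34 [-2.1, -12.2, -5.7] [0.0, 1.69, -3.63]
0.37 [-3.3, -17.4, -8.1] [0.0, 2.42, -5.19]
0.4 [-4.6, -22.5, -10.5] [0.0, 3.15, -6.75]
0.44 [-6.7, -29.3, -13.7] [0.0, 4.12, -8.83]
0.48 [-9.1, -36.0, -16.8] [0.0, 5.08, -10.9]
0.52 [-11.7, -42.6, -19.9] [0.0, 6.05, -12.98]
0.56 [-14.7, -49.1, -22.9] [0.0, 7.02, -15.06]
0.6 [-17.9, -55.5, -25.9] [0.0, 7.99, -17.14]
```

Call:
servo_tool(commands=[{"linear":[-0.4,-2.6,-1.2],"angular":[0,0.4,-0.8],"gripper":1},{"linear":[-0.8,-5.2,-2.4],"angular":[0,0.7,-1.6],"gripper":1},{"linear":[-1.4,-8.7,-4.1],"angular":[0,1.2,-2.6],"gripper":1},{"linear":[-2.1,-12.2,-5.7],"angular":[0,1.7,-3.6],"gripper":1}])

```text
time_s: 9.15
position: [0.5291, -0.0636, 0.2396]
tool_rot: [[-0.35, 0.847, 0.4], [0.937, 0.317, 0.149], [-0.001, 0.427, -0.904]]
ft_force: [0.2, 4.8, 14.0]
grip_width: 0.0855
```

```bash
python3 - <<'E'
from h import *
o=env.observe();print(o["ft_force"],o["wrist_torque"],o["time_s"],loc(.34,o["position"]+o["tool_rot"]@[0,.0425,-.002]))
p=env.get_image("top"); cv2.imwrite("pics/top7.png",cv2.resize(p["frame"][180:270,260:410],None,fx=5,fy=5))
for th in np.arange(.26,.44,.02): print(round(th,2),proj(p,[doorw(th,(0,.296,0))]).round(1).tolist())
E
```

```text
[ 0.19881735  4.8196628  13.95997855] [ 0.9333505  -1.11909698  0.4438128 ] 9.15 [ 0.01555     0.19279537 -0.02244293]
0.26 [[285.3, 247.4]]
0.28 [[285.9, 249.7]]
0.3 [[286.6, 251.9]]
0.32 [[287.2, 254.1]]
0.34 [[288.0, 256.3]]
0.36 [[288.7, 258.5]]
0.38 [[289.5, 260.7]]
0.4 [[290.4, 262.9]]
0.42 [[291.3, 265.0]]
```

View pics/top7.png

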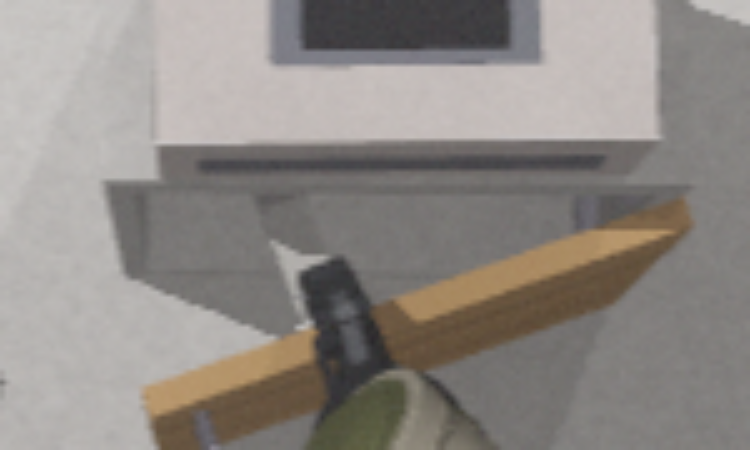

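```bash
python3 - <<'E'
from h import *
P0,R0=gap(.34,.193,.0145,.025)
o=dict(position=P0,tool_rot=R0)
for th in [.36,.39,.42,.46,.5,.54,.58,.62,.66,.7]:
    P,R=gap(th,.193,.0145,.025); print(th,*delta(P,R,o))
E
```

```text
0.36 [-0.5, -3.5, -1.6] [0.0, 0.48, -1.04]
0.39 [-1.4, -8.7, -4.1] [0.0, 1.21, -2.6]
0.42 [-2.5, -13.9, -6.5] [0.0, 1.94, -4.15]
0.46 [-4.2, -20.8, -9.7] [0.0, 2.91, -6.23]
0.5 [-6.2, -27.6, -12.9] [0.0, 3.87, -8.31]
0.54 [-8.5, -34.3, -16.0] [0.0, 4.84, -10.39]
0.58 [-11.0, -41.0, -19.1] [0.0, 5.81, -12.46]
0.62 [-13.9, -47.5, -22.2] [0.0, 6.78, -14.54]
0.66 [-17.1, -54.0, -25.2] [0.0, 7.75, -16.62]
0.7 [-20.5, -60.3, -28.1] [0.0, 8.72, -18.69]
```

Call:
servo_tool(commands=[{"linear":[-0.5,-3.5,-1.6],"angular":[0,0.5,-1],"gripper":1},{"linear":[-1.4,-8.7,-4.1],"angular":[0,1.2,-2.6],"gripper":1},{"linear":[-2.5,-13.9,-6.5],"angular":[0,1.9,-4.2],"gripper":1},{"linear":[-4.2,-20.8,-9.7],"angular":[0,2.9,-6.2],"gripper":1},{"linear":[-6.2,-27.6,-12.9],"angular":[0,3.9,-8.3],"gripper":1},{"linear":[-8.5,-34.3,-16],"angular":[0,4.8,-10.4],"gripper":1},{"linear":[-11,-41,-19.1],"angular":[0,5.8,-12.5],"gripper":1},{"linear":[-13.9,-47.5,-22.2],"angular":[0,6.8,-14.5],"gripper":1},{"linear":[-17.1,-54,-25.2],"angular":[0,7.8,-16.6],"gripper":1},{"linear":[-20.5,-60.3,-28.1],"angular":[0,8.7,-18.7],"gripper":1}])

```text
time_s: 10.2
position: [0.4737, -0.1063, 0.2394]
tool_rot: [[-0.658, 0.68, 0.323], [0.753, 0.596, 0.279], [-0.002, 0.427, -0.904]]
ft_force: [-0.3, 2.1, 16.9]
grip_width: 0.0854
```

```bash
python3 - <<'E'
from h import *
o=env.observe();print(o["ft_force"],o["wrist_torque"],o["time_s"],o["q"],loc(.7,o["position"]+o["tool_rot"]@[0,.0425,-.002]))
p=env.get_image("top"); cv2.imwrite("pics/top8.png",cv2.resize(p["frame"][170:320,240:420],None,fx=4,fy=4))
for th in np.arange(.66,.8,.02): print(round(th,2),proj(p,[doorw(th,(0,.296,0))]).round(1).tolist())
E
```

```text
[-0.34492407  2.08133734 16.90323285] [ 1.19602441 -1.11461405  0.20326335] 10.2 [-39.76097529  11.32015819  94.43399867  26.30095596  71.7990366
 -88.75329281] [ 0.01507844  0.1924765  -0.02263122]
0.66 [[305.4, 289.3]]
0.68 [[306.9, 291.2]]
0.7 [[308.4, 293.0]]
0.72 [[309.9, 294.8]]
0.74 [[311.5, 296.6]]
0.76 [[313.1, 298.4]]
0.78 [[314.7, 300.1]]
0.8 [[316.3, 301.8]]
```

View pics/top8.png

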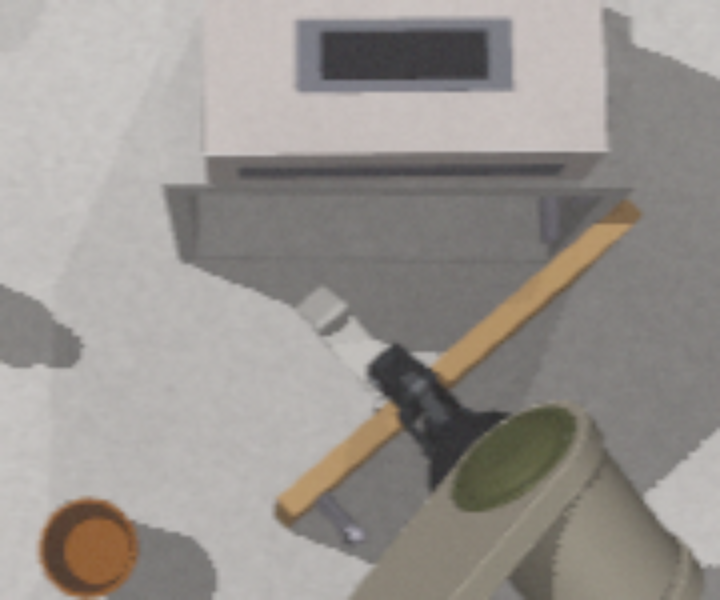

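```bash
python3 - <<'E'
from h import *
P0,R0=gap(.7,.193,.0145,.025)
o=dict(position=P0,tool_rot=R0)
for th in [.71,.74]+list(np.arange(.78,1.36,.04)):
    P,R=gap(th,.193,.0105,.017 if th>.72 else .02); print(round(th,2),*delta(P,R,o),P.round(3))
E
```

```text
0.71 [-0.3, -3.3, -7.0] [-0.0, 0.24, -0.52] [ 0.469 -0.11   0.242]
0.74 [-1.2, -7.2, -12.2] [0.0, 0.97, -2.08] [ 0.465 -0.115  0.245]
0.78 [-2.8, -14.1, -15.4] [0.0, 1.94, -4.15] [ 0.46  -0.121  0.245]
0.82 [-4.6, -21.0, -18.6] [0.0, 2.91, -6.23] [ 0.456 -0.128  0.245]
0.86 [-6.8, -27.8, -21.8] [0.0, 3.87, -8.31] [ 0.451 -0.134  0.245]
0.9 [-9.2, -34.5, -24.9] [0.0, 4.84, -10.39] [ 0.447 -0.141  0.245]
0.94 [-12.0, -41.1, -28.0] [0.0, 5.81, -12.46] [ 0.444 -0.148  0.245]
0.98 [-15.0, -47.6, -31.0] [0.0, 6.78, -14.54] [ 0.44  -0.155  0.245]
1.02 [-18.3, -54.0, -34.0] [0.0, 7.75, -16.62] [ 0.437 -0.162  0.245]
1.06 [-21.9, -60.3, -36.9] [0.0, 8.72, -18.69] [ 0.434 -0.169  0.245]
1.1 [-25.8, -66.4, -39.8] [-0.0, 9.69, -20.77] [ 0.432 -0.176  0.245]
1.14 [-30.0, -72.4, -42.6] [0.0, 10.65, -22.85] [ 0.43  -0.184  0.245]
1.18 [-34.4, -78.2, -45.3] [0.0, 11.62, -24.93] [ 0.428 -0.191  0.245]
1.22 [-39.0, -83.9, -48.0] [0.0, 12.59, -27.0] [ 0.426 -0.199  0.245]
1.26 [-43.9, -89.4, -50.5] [0.0, 13.56, -29.08] [ 0.425 -0.207  0.245]
1.3 [-49.1, -94.7, -53.0] [0.0, 14.53, -31.16] [ 0.424 -0.215  0.245]
1.34 [-54.4, -99.8, -55.4] [0.0, 15.5, -33.23] [ 0.423 -0.222  0.245]
```

Call:
servo_tool(commands=[{"linear":[-0.3,-3.3,-7],"angular":[0,0.2,-0.5],"gripper":1},{"linear":[-1.2,-7.2,-12.2],"angular":[0,1,-2.1],"gripper":1},{"linear":[-2.8,-14.1,-15.4],"angular":[0,1.9,-4.2],"gripper":1},{"linear":[-4.6,-21,-18.6],"angular":[0,2.9,-6.2],"gripper":1},{"linear":[-6.8,-27.8,-21.8],"angular":[0,3.9,-8.3],"gripper":1},{"linear":[-9.2,-34.5,-24.9],"angular":[0,4.8,-10.4],"gripper":1},{"linear":[-12,-41.1,-28],"angular":[0,5.8,-12.5],"gripper":1},{"linear":[-15,-47.6,-31],"angular":[0,6.8,-14.5],"gripper":1},{"linear":[-18.3,-54,-34],"angular":[0,7.8,-16.6],"gripper":1},{"linear":[-21.9,-60.3,-36.9],"angular":[0,8.7,-18.7],"gripper":1},{"linear":[-25.8,-66.4,-39.8],"angular":[0,9.7,-20.8],"gripper":1}])

```text
time_s: 11.35
position: [0.4314, -0.1764, 0.2449]
tool_rot: [[-0.9, 0.396, 0.183], [0.437, 0.814, 0.382], [0.002, 0.424, -0.906]]
ft_force: [1.9, 0.8, 0.3]
grip_width: 0.0854
```

```bash
python3 - <<'E'
from h import *
o=env.observe();print(o["ft_force"],o["wrist_torque"],o["time_s"],o["q"],loc(1.1,o["position"]+o["tool_rot"]@[0,.0425,-.002]))
p=env.get_image("top"); cv2.imwrite("pics/top9.png",cv2.resize(p["frame"][170:350,220:440],None,fx=3.6,fy=3.3))
for th in np.arange(.98,1.2,.04): print(round(th,2),proj(p,[doorw(th,(0,.296,0))]).round(1).tolist())
E
```

```text
[1.86656442 0.84401923 0.28077881] [-0.0258495  -0.09286784 -0.09690248] 11.35 [ -49.45039378   14.98608105   88.28367283   22.8380546    87.63808088
 -116.69051761] [ 0.01031185  0.19346375 -0.01726472]
0.98 [[332.8, 315.4]]
1.02 [[336.8, 318.1]]
1.06 [[340.9, 320.5]]
1.1 [[345.1, 322.8]]
1.14 [[349.3, 325.0]]
1.18 [[353.7, 326.9]]
```

View pics/top9.png

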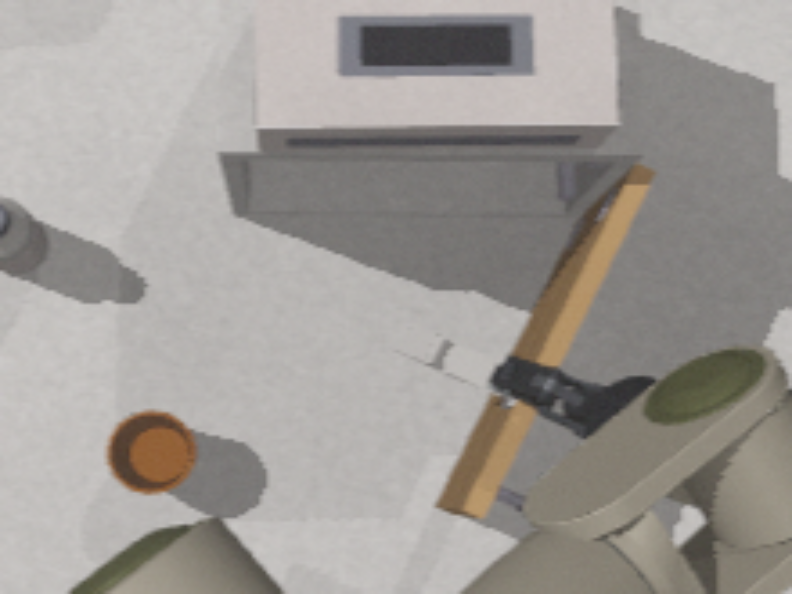

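```bash
python3 - <<'E'
from h import *
P0,R0=gap(1.1,.193,.0105,.017)
o=dict(position=P0,tool_rot=R0)
for th in [1.14,1.18,1.22,1.26,1.3,1.34,1.38]:
    P,R=gap(th,.193,.0105,.017); print(round(th,2),*delta(P,R,o),P.round(3))
P,R=gap(1.38,.193,.016,.017); print(*delta(P,R,o),P.round(3))
P,R=gap(1.38,.193,.02,-.05); print(*delta(P,R,o),P.round(3))
E
```

```text
1.14 [-1.2, -7.0, -3.3] [0.0, 0.97, -2.08] [ 0.43  -0.184  0.245]
1.18 [-2.8, -13.9, -6.5] [0.0, 1.94, -4.15] [ 0.428 -0.191  0.245]
1.22 [-4.6, -20.8, -9.7] [0.0, 2.91, -6.23] [ 0.426 -0.199  0.245]
1.26 [-6.8, -27.6, -12.8] [0.0, 3.87, -8.31] [ 0.425 -0.207  0.245]
1.3 [-9.2, -34.3, -16.0] [-0.0, 4.84, -10.39] [ 0.424 -0.215  0.245]
1.34 [-12.0, -40.9, -19.1] [0.0, 5.81, -12.46] [ 0.423 -0.222  0.245]
1.38 [-15.0, -47.4, -22.1] [-0.0, 6.78, -14.54] [ 0.423 -0.23   0.245]
[-13.5, -42.6, -19.9] [-0.0, 6.78, -14.54] [ 0.423 -0.225  0.245]
[-12.4, -10.8, -79.0] [-0.0, 6.78, -14.54] [ 0.424 -0.221  0.312]
```

Call:
servo_tool(commands=[{"linear":[-1.2,-7,-3.3],"angular":[0,1,-2.1],"gripper":1},{"linear":[-2.8,-13.9,-6.5],"angular":[0,1.9,-4.2],"gripper":1},{"linear":[-4.6,-20.8,-9.7],"angular":[0,2.9,-6.2],"gripper":1},{"linear":[-6.8,-27.6,-12.8],"angular":[0,3.9,-8.3],"gripper":1},{"linear":[-9.2,-34.3,-16],"angular":[0,4.8,-10.4],"gripper":1},{"linear":[-12,-40.9,-19.1],"angular":[0,5.8,-12.5],"gripper":1},{"linear":[-15,-47.4,-22.1],"angular":[0,6.8,-14.5],"gripper":1},{"linear":[-15,-47.4,-22.1],"angular":[0,6.8,-14.5],"gripper":1},{"linear":[-13.5,-42.6,-19.9],"angular":[0,6.8,-14.5],"gripper":1},{"linear":[-13,-30,-45],"angular":[0,6.8,-14.5],"gripper":1},{"linear":[-12.4,-10.8,-79],"angular":[0,6.8,-14.5],"gripper":1},{"linear":[-12.4,10,-124],"angular":[0,6.8,-14.5],"gripper":1},{"linear":[-12.4,30,-165],"angular":[0,6.8,-14.5],"gripper":1},{"linear":[-12.4,30,-165],"angular":[0,6.8,-14.5],"gripper":1}])

```text
time_s: 12.8
position: [0.4246, -0.2195, 0.4125]
tool_rot: [[-0.985, 0.155, 0.078], [0.173, 0.895, 0.41], [-0.006, 0.418, -0.909]]
ft_force: [0.7, -0.3, -0.1]
grip_width: 0.0856
```

```bash
python3 - <<'E'
from h import *
o=env.observe();print(o["position"],o["ft_force"],o["wrist_torque"],o["time_s"],o["q"])
for n in("top","side"):
    p=env.get_image(n); cv2.imwrite(f"pics/{n}10.png",p["frame"])
    if n=="top":
        for th in np.arange(1.22,1.5,.04): print(round(th,2),proj(p,[doorw(th,(0,.296,0))]).round(1).tolist())
E
```

```text
[ 0.42459138 -0.21946945  0.41254098] [ 0.68147558 -0.30908837 -0.1340633 ] [-0.18214583  0.0322403  -0.02108374] 12.8 [ -51.48400915   14.87580273   60.7499471    21.28873586  119.30383556
 -123.52816137]
1.22 [[358.1, 328.7]]
1.26 [[362.6, 330.3]]
1.3 [[367.2, 331.7]]
1.34 [[371.8, 333.0]]
1.38 [[376.4, 334.0]]
1.42 [[381.1, 334.9]]
1.46 [[385.8, 335.5]]
1.5 [[390.6, 336.0]]
```

View pics/top10.png

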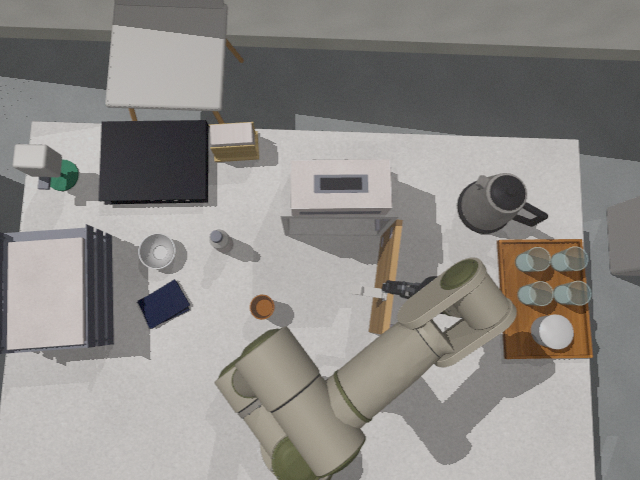

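View pics/side10.png

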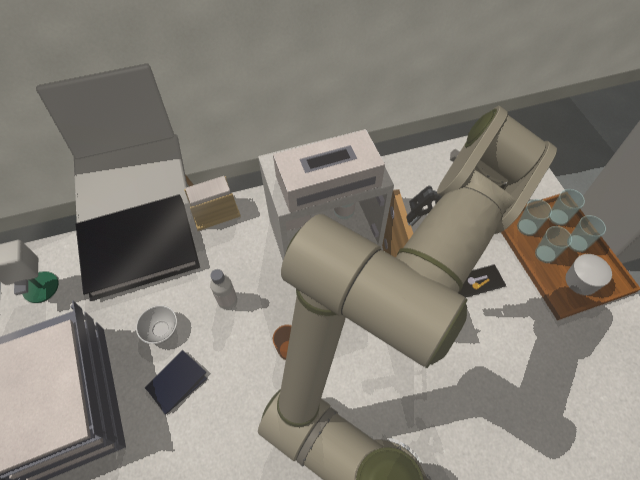

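```bash
cat >> h.py <<'E'
def pitchR(psi,pit):
    a,b=np.radians(psi),np.radians(pit); z=np.array([np.cos(b)*np.cos(a),np.cos(b)*np.sin(a),-np.sin(b)]); y=np.array([-np.sin(a),np.cos(a),0]); return np.c_[np.cross(y,z),y,z]
E
python3 - <<'E'
from h import *
p=env.get_image("top");q=env.get_image("side")
print("glass",atz(p,262,307,.095),atz(p,262,307,.05),"bowl",atz(p,157,252,.045))
for n,pp in(("top",p),("side",q)):
    for z in(.165,): print(n,proj(pp,[[.578,.245,z],[.578,.245,0]]))
B=np.array([.578,.245,.078]);R=pitchR(0,35);z=R[:,2]
for off in ([0,0,.27],[0,0,0]):
    P=B+.012*z-.13*z+off; print(P,delta(P,R))
o=env.observe();o=dict(position=B+.012*z-.13*z+[0,0,.27],tool_rot=R)
for P in (B-.118*z,B+.012*z): print(delta(P,R,o))
E
```

```text
glass [0.38800095 0.11593912 0.095     ] [0.38881683 0.11953215 0.05      ] bowl [0.54276491 0.43838115 0.045     ]
top [[216.11028252 235.97232363]
 [225.04092973 244.32102645]]
side [[216.63652956 274.46052034]
 [227.72242974 301.01174243]]
[0.48134006 0.245      0.41568202] ([24.2, 427.1, 190.3], [18.37, -51.97, -21.09])
[0.48134006 0.245      0.14568202] ([23.2, 312.2, 434.6], [18.37, -51.97, -21.09])
([221.2, 0.0, 154.9], [0.0, 0.0, 0.0])
([221.2, 0.0, 284.9], [0.0, 0.0, 0.0])
```

Call:
servo_tool(commands=[{"linear":[2,43,19],"angular":[1.8,-5,-2.1],"gripper":1},{"linear":[5,85,38],"angular":[3.7,-10.4,-4.2],"gripper":1},{"linear":[7,128,57],"angular":[5.5,-15.6,-6.3],"gripper":1},{"linear":[10,171,76],"angular":[7.3,-20.8,-8.4],"gripper":1},{"linear":[12,213,95],"angular":[9.2,-26,-10.5],"gripper":1},{"linear":[14,256,114],"angular":[11,-31.2,-12.6],"gripper":1},{"linear":[17,299,133],"angular":[12.9,-36.4,-14.8],"gripper":1},{"linear":[19,342,152],"angular":[14.7,-41.6,-16.9],"gripper":1},{"linear":[22,384,171],"angular":[16.5,-46.8,-19],"gripper":1},{"linear":[24.2,427,190.3],"angular":[18.4,-52,-21.1],"gripper":1},{"linear":[24.2,427,190.3],"angular":[18.4,-52,-21.1],"gripper":1},{"linear":[24.2,427,190.3],"angular":[18.4,-52,-21.1],"gripper":1},{"linear":[24.2,427,190.3],"angular":[18.4,-52,-21.1],"gripper":1},{"linear":[24.2,427,190.3],"angular":[18.4,-52,-21.1],"gripper":1}])

```text
time_s: 14.4
position: [0.4813, 0.2435, 0.4153]
tool_rot: [[-0.573, 0.001, 0.82], [-0.002, 1.0, -0.002], [-0.82, -0.003, -0.573]]
ft_force: [0.1, -1.2, 0.8]
grip_width: 0.0852
```

```bash
python3 - <<'E'
from h import *
o=env.observe();print(o["position"],o["ft_force"],o["time_s"],o["q"])
B=np.array([.578,.245,.078]);R=pitchR(0,35);z=R[:,2]
for P in (B-.118*z+[0,0,.1],B-.118*z,B+.012*z): print(delta(P,R))
E
```

```text
[0.48134976 0.24348317 0.41528591] [ 0.0903102  -1.1570162   0.79101677] 14.4 [ 22.68233743   0.36234742  90.89187045 -29.77671415  39.86523269
 -52.91093809]
([139.0, 2.0, 97.2], [-0.14, 0.04, 0.1])
([221.0, 2.3, 154.5], [-0.14, 0.04, 0.1])
([221.0, 2.6, 284.5], [-0.14, 0.04, 0.1])
```

Descend to pre-grasp, then check.

Call:
servo_tool(commands=[{"linear":[40,1,28],"angular":[0,0,0],"gripper":1},{"linear":[80,1.5,56],"angular":[0,0,0],"gripper":1},{"linear":[120,1.5,84],"angular":[0,0,0],"gripper":1},{"linear":[160,1.5,112],"angular":[0,0,0],"gripper":1},{"linear":[200,1.5,140],"angular":[0,0,0],"gripper":1},{"linear":[221,1.5,154],"angular":[0,0,0],"gripper":1},{"linear":[221,1.5,154],"angular":[0,0,0],"gripper":1},{"linear":[221,1.5,154],"angular":[0,0,0],"gripper":1}])

```text
time_s: 15.2
position: [0.4913, 0.2572, 0.1883]
tool_rot: [[-0.624, 0.012, 0.781], [-0.001, 1.0, -0.016], [-0.782, -0.011, -0.624]]
ft_force: [-0.0, 0.8, 0.6]
grip_width: 0.0852
```

```bash
python3 - <<'E'
from h import *
o=env.observe();print(o["position"],o["ft_force"],o["time_s"],o["q"])
B=np.array([.578,.245,.078]);R=pitchR(0,35);z=R[:,2]
print(delta(B+.012*z,R))
p=env.get_image("top");q=env.get_image("side")
cv2.imwrite("pics/m11.png",np.vstack([cv2.resize(p["frame"][180:330,140:360],(660,300)),cv2.resize(q["frame"][220:370,140:360],(660,300))]))
E
```

```text
[0.49125144 0.25722906 0.1882622 ] [-0.0183302   0.77076825  0.63189283] 15.2 [ 23.937453    18.18076189 110.1489167  -81.36154221  19.59117783
   6.32717659]
([31.3, -9.8, 148.7], [-0.9, -3.6, 0.1])
```

View pics/m11.png

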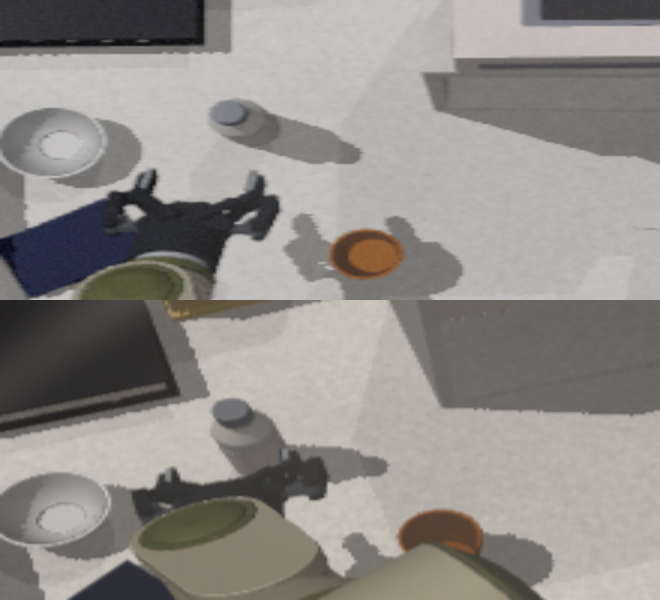

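```bash
python3 - <<'E'
from h import *
B=np.array([.578,.245,.078]);R=pitchR(24,45);z=R[:,2]
for P in (B-.118*z+[0,0,.08],B-.118*z,B+.012*z): print(P,delta(P,R))
E
```

```text
[0.50177505 0.21106246 0.2414386 ] ([-47.6, -46.8, -23.3], [-18.76, 6.26, -15.98])
[0.50177505 0.21106246 0.1614386 ] ([15.0, -45.9, 26.5], [-18.76, 6.26, -15.98])
[0.58575169 0.24845127 0.06951472] ([34.6, -6.7, 148.8], [-18.76, 6.26, -15.98])
```

Call:
servo_tool(commands=[{"linear":[-25,-10,-18],"angular":[-4,1.3,-3.4],"gripper":1},{"linear":[-47,-20,-23],"angular":[-8,2.7,-7],"gripper":1},{"linear":[-47.6,-35,-23.3],"angular":[-13,4.4,-11],"gripper":1},{"linear":[-47.6,-46.8,-23.3],"angular":[-18.8,6.3,-16],"gripper":1},{"linear":[-47.6,-46.8,-23.3],"angular":[-18.8,6.3,-16],"gripper":1},{"linear":[-47.6,-46.8,-23.3],"angular":[-18.8,6.3,-16],"gripper":1},{"linear":[-47.6,-46.8,-23.3],"angular":[-18.8,6.3,-16],"gripper":1},{"linear":[-47.6,-46.8,-23.3],"angular":[-18.8,6.3,-16],"gripper":1}])

```text
time_s: 16.1
position: [0.496, 0.2111, 0.2287]
tool_rot: [[-0.708, -0.223, 0.67], [-0.182, 0.974, 0.132], [-0.683, -0.029, -0.73]]
ft_force: [0.1, -0.3, -1.4]
grip_width: 0.0849
```

```bash
python3 - <<'E'
from h import *
o=env.observe();print(o["position"],o["tool_rot"].round(3),o["ft_force"],o["time_s"],o["q"])
B=np.array([.578,.245,.078]);R=pitchR(24,45);z=R[:,2]
for P in (B-.118*z+[0,0,.08],B-.118*z,B+.012*z): print(P,delta(P,R))
E
```

```text
[0.49598264 0.21111053 0.22866513] [[-0.708 -0.223  0.67 ]
 [-0.182  0.974  0.132]
 [-0.683 -0.029 -0.73 ]] [ 0.06174423 -0.34065794 -1.40450517] 16.1 [ 10.15372126   9.75362075 107.19365367   1.95228115  19.96667577
 -94.96933493]
[0.50177505 0.21106246 0.2414386 ] ([-12.8, -1.7, -5.4], [-8.9, -2.08, -6.83])
[0.50177505 0.21106246 0.1614386 ] ([41.8, 0.6, 53.0], [-8.9, -2.08, -6.83])
[0.58575169 0.24845127 0.06951472] ([38.3, 20.9, 181.3], [-8.9, -2.08, -6.83])
```

Call:
servo_tool(commands=[{"linear":[-12.8,-1.7,-5.4],"angular":[-8.9,-2.1,-6.8],"gripper":1},{"linear":[-12.8,-1.7,-5.4],"angular":[-8.9,-2.1,-6.8],"gripper":1},{"linear":[-12.8,-1.7,-5.4],"angular":[-8.9,-2.1,-6.8],"gripper":1},{"linear":[-12.8,-1.7,-5.4],"angular":[-8.9,-2.1,-6.8],"gripper":1},{"linear":[-12.8,-1.7,-5.4],"angular":[-8.9,-2.1,-6.8],"gripper":1}])

```text
time_s: 16.6
position: [0.502, 0.2107, 0.241]
tool_rot: [[-0.647, -0.404, 0.647], [-0.285, 0.915, 0.285], [-0.707, 0.0, -0.707]]
ft_force: [0.6, 0.2, -0.7]
grip_width: 0.0853
```

```bash
python3 - <<'E'
from h import *
o=env.observe();print(o["position"],o["tool_rot"].round(3),o["ft_force"],o["time_s"],o["q"])
B=np.array([.578,.245,.078]);R=pitchR(24,45);z=R[:,2]
for P in (B-.118*z+[0,0,.08],B-.118*z,B+.012*z): print(P,delta(P,R))
E
```

```text
[0.50198438 0.21067237 0.24097277] [[-0.647 -0.404  0.647]
 [-0.285  0.915  0.285]
 [-0.707  0.    -0.707]] [ 0.57016131  0.20373202 -0.67360086] 16.6 [   3.76900919    8.60954923  107.29667083   35.03172752   24.96398847
 -136.88917502]
[0.50177505 0.21106246 0.2414386 ] ([-0.3, 0.4, -0.4], [-0.14, 0.01, -0.14])
[0.50177505 0.21106246 0.1614386 ] ([56.3, 0.4, 56.2], [-0.14, 0.01, -0.14])
[0.58575169 0.24845127 0.06951472] ([56.3, 0.8, 186.2], [-0.14, 0.01, -0.14])
```

Call:
servo_tool(commands=[{"linear":[28,0,28],"angular":[0,0,0],"gripper":1},{"linear":[56.3,0.4,56.2],"angular":[0,0,0],"gripper":1},{"linear":[56.3,0.4,56.2],"angular":[0,0,0],"gripper":1},{"linear":[56.3,0.4,56.2],"angular":[0,0,0],"gripper":1}])

```text
time_s: 17.0
position: [0.5021, 0.2141, 0.1641]
tool_rot: [[-0.656, -0.402, 0.639], [-0.286, 0.916, 0.282], [-0.699, 0.002, -0.715]]
ft_force: [0.6, -0.2, 1.3]
grip_width: 0.085
```

```bash
python3 - <<'E'
from h import *
o=env.observe();print(o["position"],o["tool_rot"].round(3),o["ft_force"],o["time_s"],o["q"])
B=np.array([.578,.245,.078]);R=pitchR(24,45);z=R[:,2]
for P in (B-.03*z,B+.012*z): print(P,delta(P,R))
p=env.get_image("top");q=env.get_image("side")
cv2.imwrite("pics/m12.png",np.vstack([cv2.resize(p["frame"][180:330,140:360],(660,300)),cv2.resize(q["frame"][220:370,140:360],(660,300))]))
E
```

```text
[0.50208955 0.21405914 0.16410506] [[-0.656 -0.402  0.639]
 [-0.286  0.916  0.282]
 [-0.699  0.002 -0.715]] [ 0.5735898  -0.22285297  1.33505292] 17.0 [   4.44483907   16.49445035  113.57225208   61.95426275   15.19001515
 -165.06532678]
[0.55862077 0.23637181 0.0992132 ] ([1.9, -2.4, 88.9], [-0.16, -0.68, -0.28])
[0.58575169 0.24845127 0.06951472] ([1.4, -2.3, 130.9], [-0.16, -0.68, -0.28])
```

View pics/m12.png

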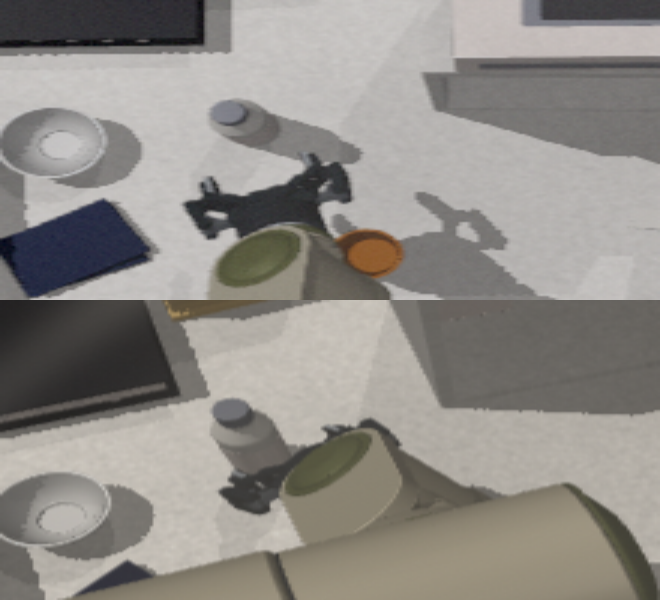

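```bash
python3 - <<'E'
from h import *
B=np.array([.578,.245,.078]);R=pitchR(12,50);z=R[:,2]
P1=B-.118*z+[0,0,.05]
print(P1,delta(P1,R))
o=dict(position=P1,tool_rot=R)
for P in (B-.118*z,B-.03*z,B+.012*z): print(P,delta(P,R,o))
E
```

```text
[0.50380854 0.22923012 0.21839324] ([-41.9, 13.4, -32.6], [7.88, 4.49, 8.8])
[0.50380854 0.22923012 0.16839324] ([32.1, 0.0, 38.3], [0.0, 0.0, 0.0])
[0.55913777 0.24099071 0.10098133] ([32.1, 0.0, 126.3], [0.0, 0.0, 0.0])
[0.58554489 0.24660372 0.06880747] ([32.1, 0.0, 168.3], [0.0, 0.0, 0.0])
```

Call:
servo_tool(commands=[{"linear":[-28,0,-28],"angular":[0,0,0],"gripper":1},{"linear":[-42,7,-33],"angular":[4,2.2,4.4],"gripper":1},{"linear":[-41.9,13.4,-32.6],"angular":[7.9,4.5,8.8],"gripper":1},{"linear":[-41.9,13.4,-32.6],"angular":[7.9,4.5,8.8],"gripper":1},{"linear":[-41.9,13.4,-32.6],"angular":[7.9,4.5,8.8],"gripper":1},{"linear":[-41.9,13.4,-32.6],"angular":[7.9,4.5,8.8],"gripper":1}])

```text
time_s: 17.7
position: [0.5039, 0.2288, 0.2192]
tool_rot: [[-0.749, -0.206, 0.63], [-0.158, 0.979, 0.132], [-0.644, -0.001, -0.765]]
ft_force: [0.1, 0.1, -1.3]
grip_width: 0.0852
```

```bash
python3 - <<'E'
from h import *
o=env.observe();print(o["position"],o["tool_rot"].round(3),o["ft_force"],o["time_s"],o["q"])
B=np.array([.578,.245,.078]);R=pitchR(12,50);z=R[:,2]
for P in (B-.118*z,B-.03*z,B+.012*z): print(P,delta(P,R))
E
```

```text
[0.50390608 0.22883964 0.21918093] [[-0.749 -0.206  0.63 ]
 [-0.158  0.979  0.132]
 [-0.644 -0.001 -0.765]] [ 0.0818471   0.13095179 -1.28239808] 17.7 [ 12.30002747  12.16326457 104.03690927  -0.72789812  23.74213405
 -89.03680076]
[0.50380854 0.22923012 0.16839324] ([32.7, 0.4, 38.9], [-0.1, 0.06, -0.07])
[0.55913777 0.24099071 0.10098133] ([32.8, 0.6, 126.9], [-0.1, 0.06, -0.07])
[0.58554489 0.24660372 0.06880747] ([32.8, 0.7, 168.9], [-0.1, 0.06, -0.07])
```

```bash
python3 - <<'E'
from h import *
B=np.array([.578,.245,.085]);R=pitchR(12,55);z=R[:,2]
for P in (B-.1*z,B-.03*z,B+.012*z): print(P,delta(P,R))
E
```

```text
[0.52189576 0.23307468 0.1669152 ] ([19.5, 0.5, 51.9], [-0.1, 5.06, -0.07])
[0.56116873 0.2414224  0.10957456] ([25.7, 0.6, 121.6], [-0.1, 5.06, -0.07])
[0.58473251 0.24643104 0.07517018] ([29.4, 0.7, 163.5], [-0.1, 5.06, -0.07])
```

Call:
servo_tool(commands=[{"linear":[10,0.3,25],"angular":[0,5,0],"gripper":1},{"linear":[19.5,0.5,51.9],"angular":[0,5,0],"gripper":1},{"linear":[21.5,0.5,74],"angular":[0,5,0],"gripper":1},{"linear":[21.5,0.5,74],"angular":[0,5,0],"gripper":1},{"linear":[21.5,0.5,74],"angular":[0,5,0],"gripper":1}])

```text
time_s: 18.2
position: [0.5338, 0.2361, 0.1479]
tool_rot: [[-0.802, -0.208, 0.56], [-0.17, 0.978, 0.12], [-0.573, 0.001, -0.82]]
ft_force: [0.4, 0.3, -0.3]
grip_width: 0.0856
```

```bash
python3 - <<'E'
from h import *
o=env.observe();print(o["position"],o["tool_rot"].round(3),o["ft_force"],o["time_s"],o["q"])
B=np.array([.578,.245,.085]);R=pitchR(12,55);z=R[:,2]
for P in (B-.03*z,B+.012*z): print(P,delta(P,R))
p=env.get_image("top");q=env.get_image("side")
cv2.imwrite("pics/m13.png",np.vstack([cv2.resize(p["frame"][180:330,140:360],(660,300)),cv2.resize(q["frame"][220:370,140:360],(660,300))]))
E
```

```text
[0.53383721 0.23608003 0.14785234] [[-0.802 -0.208  0.56 ]
 [-0.17   0.978  0.12 ]
 [-0.573  0.001 -0.82 ]] [ 0.38269469  0.32322978 -0.27614586] 18.2 [ 12.28899512  21.39157864 102.30882374  -0.28922777  21.33777334
 -89.48566301]
[0.56116873 0.2414224  0.10957456] ([-0.9, -0.5, 47.3], [0.06, -0.04, -0.01])
[0.58473251 0.24643104 0.07517018] ([-0.9, -0.6, 89.3], [0.06, -0.04, -0.01])
```

View pics/m13.png

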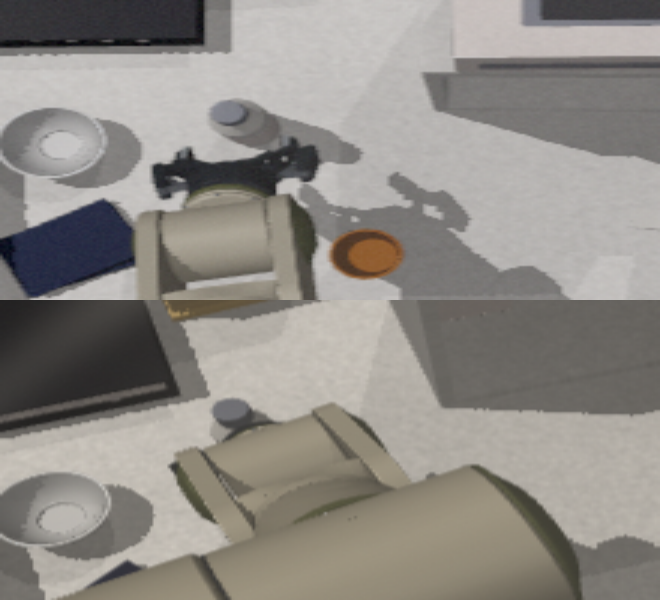

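```bash
python3 - <<'E'
from h import *
B=np.array([.578,.245,.068]);R=pitchR(16,52);z=R[:,2]
for k in(-.1,-.05,.003): print(B+k*z,delta(B+k*z,R))
E
```

```text
[0.51881882 0.22803007 0.14680108] ([14.3, -4.8, -8.1], [-2.31, -2.97, -3.24])
[0.54840941 0.23651503 0.10740054] ([11.8, -2.7, 41.8], [-2.31, -2.97, -3.24])
[0.57977544 0.2455091  0.06563597] ([9.1, -0.5, 94.7], [-2.31, -2.97, -3.24])
```

Call:
servo_tool(commands=[{"linear":[14.3,-4.8,-8],"angular":[-2.3,-3,-3.2],"gripper":1},{"linear":[14.3,-4.8,-8],"angular":[-2.3,-3,-3.2],"gripper":1},{"linear":[11.8,-2.7,41.8],"angular":[-2.3,-3,-3.2],"gripper":1},{"linear":[11.8,-2.7,41.8],"angular":[-2.3,-3,-3.2],"gripper":1},{"linear":[11.8,-2.7,41.8],"angular":[-2.3,-3,-3.2],"gripper":1}])

```text
time_s: 18.8
position: [0.5481, 0.2366, 0.1058]
tool_rot: [[-0.759, -0.275, 0.59], [-0.217, 0.961, 0.17], [-0.614, 0.001, -0.789]]
ft_force: [0.5, -0.4, 0.6]
grip_width: 0.0854
```

```bash
python3 - <<'E'
from h import *
o=env.observe();print(o["position"],o["tool_rot"].round(3),o["ft_force"],o["time_s"],o["q"])
B=np.array([.578,.245,.068]);R=pitchR(16,52);z=R[:,2]
for k in(-.05,.003): print(B+k*z,delta(B+k*z,R))
E
```

```text
[0.5480866  0.23655849 0.1058461 ] [[-0.759 -0.275  0.59 ]
 [-0.217  0.961  0.17 ]
 [-0.614  0.001 -0.789]] [ 0.51854814 -0.35514863  0.615186  ] 18.8 [  10.58330943   26.40897908  105.41938057   17.87271475   10.94986515
 -111.78497692]
[0.54840941 0.23651503 0.10740054] ([-1.2, -0.1, -1.0], [0.02, -0.14, -0.06])
[0.57977544 0.2455091  0.06563597] ([-1.3, -0.1, 52.0], [0.02, -0.14, -0.06])
```

```bash
python3 - <<'E'
from h import *
B=np.array([.578,.245,.070]);R=pitchR(22,53);z=R[:,2]
for k in(-.05,-.02,.003): print(B+k*z,delta(B+k*z,R))
E
```

```text
[0.55010034 0.23372781 0.10993178] ([-3.4, -3.3, -2.5], [-3.63, 0.87, -4.83])
[0.56684014 0.24049112 0.08597271] ([-2.9, -1.4, 27.4], [-3.63, 0.87, -4.83])
[0.57967398 0.24567633 0.06760409] ([-2.5, 0.0, 50.4], [-3.63, 0.87, -4.83])
```

Call:
servo_tool(commands=[{"linear":[-3.4,-3.3,-2.5],"angular":[-3.6,0.9,-4.8],"gripper":1},{"linear":[-3.4,-3.3,-2.5],"angular":[-3.6,0.9,-4.8],"gripper":1},{"linear":[-3.4,-3.3,-2.5],"angular":[-3.6,0.9,-4.8],"gripper":1},{"linear":[-2.9,-1.4,27.4],"angular":[-3.6,0.9,-4.8],"gripper":1},{"linear":[-2.5,0,50.4],"angular":[-3.6,0.9,-4.8],"gripper":1},{"linear":[-2.5,0,50.4],"angular":[-3.6,0.9,-4.8],"gripper":1},{"linear":[-2.5,0,50.4],"angular":[-3.6,0.9,-4.8],"gripper":1}])

```text
time_s: 19.5
position: [0.5794, 0.2458, 0.0685]
tool_rot: [[-0.74, -0.374, 0.559], [-0.298, 0.928, 0.225], [-0.602, -0.0, -0.798]]
ft_force: [-0.3, 0.1, 0.3]
grip_width: 0.0852
```

```bash
python3 - <<'E'
from h import *
o=env.observe();print(o["position"],o["tool_rot"].round(3),o["ft_force"],o["time_s"],o["q"])
B=np.array([.578,.245,.070]);R=pitchR(22,53);z=R[:,2]
for k in(.003,): print(B+k*z,delta(B+k*z,R))
p=env.get_image("top");q=env.get_image("side")
cv2.imwrite("pics/m14.png",np.vstack([cv2.resize(p["frame"][180:330,140:360],(660,300)),cv2.resize(q["frame"][220:370,140:360],(660,300))]))
E
```

```text
[0.57935585 0.24583047 0.0684897 ] [[-0.74  -0.374  0.559]
 [-0.298  0.928  0.225]
 [-0.602 -0.    -0.798]] [-0.34958543  0.10449513  0.32192445] 19.5 [   9.1776358    32.3242034   101.97260828   39.54370557   12.05573749
 -139.17461563]
[0.57967398 0.24567633 0.06760409] ([0.3, -0.3, 0.9], [-0.04, 0.04, -0.04])
```

View pics/m14.png

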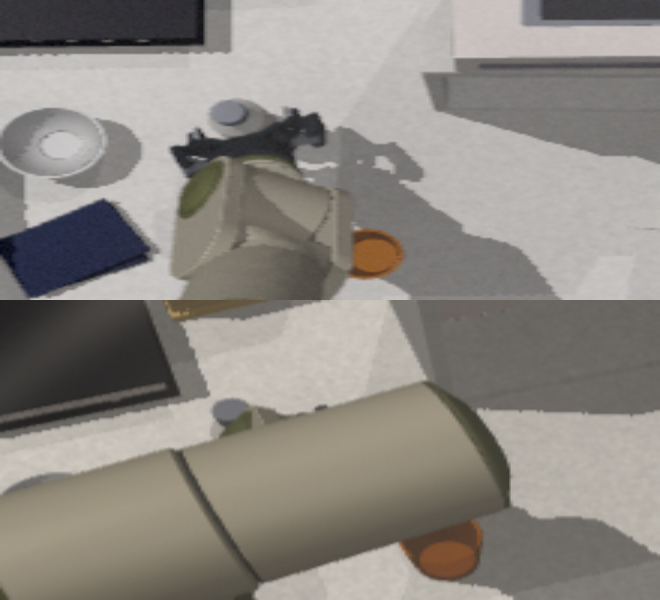

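Call:
servo_tool(commands=[{"linear":[0,0,0],"angular":[0,0,0],"gripper":-1},{"linear":[0,0,0],"angular":[0,0,0],"gripper":-1},{"linear":[0,0,0],"angular":[0,0,0],"gripper":-1},{"linear":[0,0,0],"angular":[0,0,0],"gripper":-1},{"linear":[0,0,0],"angular":[0,0,0],"gripper":-1},{"linear":[0,0,0],"angular":[0,0,0],"gripper":-1}], force=45)

```text
time_s: 20.2
position: [0.5798, 0.2458, 0.0684]
tool_rot: [[-0.74, -0.374, 0.559], [-0.298, 0.927, 0.225], [-0.603, -0.0, -0.798]]
ft_force: [-4.0, 0.5, 7.0]
grip_width: 0.0549
```

```bash
python3 - <<'E'
from h import *
o=env.observe();print(o["position"],o["grip_width"],env.tips_ahead,o["ft_force"],o["time_s"])
p=env.get_image("top");q=env.get_image("side")
cv2.imwrite("pics/m15.png",np.vstack([cv2.resize(p["frame"][180:330,140:360],(660,300)),cv2.resize(q["frame"][220:370,140:360],(660,300))]))
E
```

```text
[0.57984449 0.24576646 0.06838685] 0.05488179902025128 0.011 [-3.96006356  0.53345637  7.0226506 ] 20.2
```

View pics/m15.png

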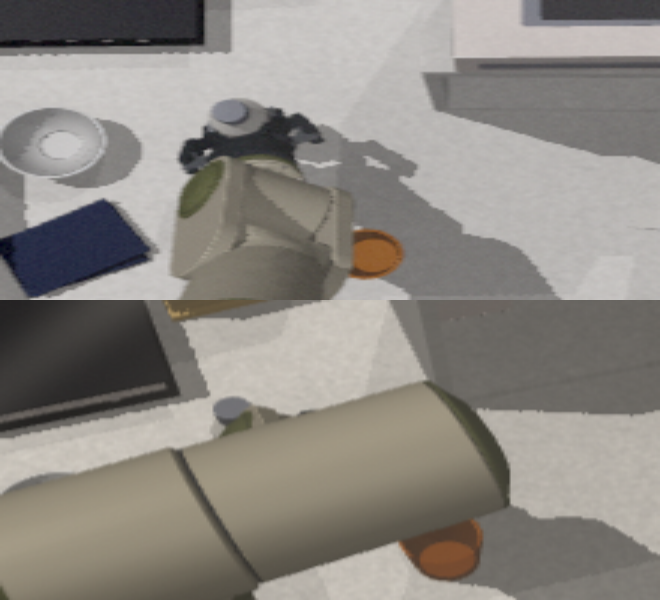

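```bash
python3 - <<'E'
from h import *
t=cupw((-.045,.06,.015)); print(t)
P0,R0=env.observe()["position"],env.observe()["tool_rot"]
print(P0,delta(P0+[0,0,.06],R0))
R=pitchR(-5,np.degrees(np.arcsin(-R0[2,2])))
pre=cupw((-.20,.06,0))+[0,0,.0684+.05]
print(pre,delta(pre,R))
E
```

```text
[ 0.67011551 -0.02712889  0.015     ]
[0.5798277 0.2457769 0.0683576] ([-36.2, -0.0, -47.9], [0.0, 0.0, 0.0])
[ 0.51514118 -0.02994974  0.1184    ] ([100.0, -231.6, -138.2], [16.24, 0.0, 21.52])
```

Call:
servo_tool(commands=[{"linear":[-12,0,-16],"angular":[0,0,0],"gripper":-1},{"linear":[-24,0,-32],"angular":[0,0,0],"gripper":-1},{"linear":[-36,0,-48],"angular":[0,0,0],"gripper":-1},{"linear":[-30,-10,-52],"angular":[0.7,0,0.9],"gripper":-1},{"linear":[-15,-36,-62],"angular":[2.5,0,3.3],"gripper":-1},{"linear":[2,-65,-73],"angular":[4.5,0,6],"gripper":-1},{"linear":[19,-94,-85],"angular":[6.6,0,8.7],"gripper":-1},{"linear":[36,-123,-96],"angular":[8.6,0,11.4],"gripper":-1},{"linear":[53,-152,-107],"angular":[10.7,0,14.1],"gripper":-1},{"linear":[70,-181,-118],"angular":[12.7,0,16.8],"gripper":-1},{"linear":[87,-209,-129],"angular":[14.7,0,19.5],"gripper":-1},{"linear":[97,-226,-136],"angular":[15.9,0,21.1],"gripper":-1},{"linear":[100,-231.6,-138.2],"angular":[16.2,0,21.5],"gripper":-1},{"linear":[100,-231.6,-138.2],"angular":[16.2,0,21.5],"gripper":-1},{"linear":[100,-231.6,-138.2],"angular":[16.2,0,21.5],"gripper":-1}])

```text
time_s: 21.8
position: [0.5149, -0.0296, 0.1172]
tool_rot: [[-0.796, 0.086, 0.599], [0.069, 0.996, -0.052], [-0.601, 0.0, -0.799]]
ft_force: [-0.0, 0.5, -4.0]
grip_width: 0.0544
```

```bash
python3 - <<'E'
from h import *
o=env.observe();print(o["position"],o["tool_rot"].round(3),o["grip_width"],o["ft_force"],o["time_s"],o["q"])
p=env.get_image("top");q=env.get_image("side")
cv2.imwrite("pics/m16.png",np.vstack([cv2.resize(p["frame"][180:330,220:440],(660,300)),cv2.resize(q["frame"][170:320,210:430],(660,300))]))
E
```

```text
[ 0.51488927 -0.0296061   0.11715219] [[-0.796  0.086  0.599]
 [ 0.069  0.996 -0.052]
 [-0.601  0.    -0.799]] 0.05437558313170934 [-0.0261163   0.46418218 -3.97897541] 21.8 [ -21.26673216   19.25167402  116.43933808   49.22961691   12.89644745
 -151.67978772]
```

View pics/m16.png

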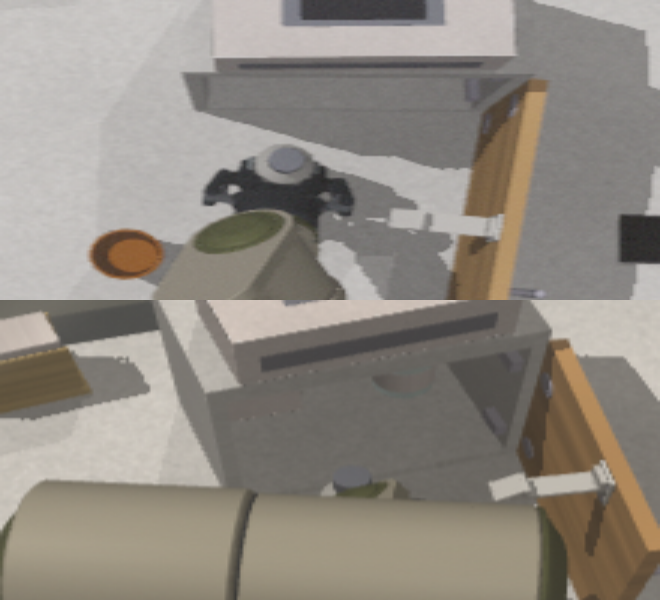

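```bash
python3 - <<'E'
from h import *
p=env.get_image("top");q=env.get_image("side")
print(tri(p,(315.7,260),q,(210+352/3,170+(475-300)/2)))
print(proj(p,[[.515,-.03,.2137]]),proj(q,[[.515,-.03,.2137]]))
P0,R0=env.observe()["position"],env.observe()["tool_rot"]
for c in((-.12,.06),(-.045,.06)):
    P=cupw((*c,0))+[0,0,.117]; print(P,delta(P,R0))
P[2]=.0684+.0165; print(delta(P,R0))
cv2.imwrite("pics/m17.png",np.hstack([cv2.resize(p["frame"][235:285,290:340],(400,400),interpolation=0),cv2.resize(q["frame"][235:285,300:350],(400,400),interpolation=0)]))
E
```

```text
(array([ 0.51314652, -0.03095995,  0.22002584]), np.float64(6.586337011648714e-05))
[[315.31507437 259.56350403]] [[326.72265261 258.21734337]]
[ 0.59512793 -0.02849382  0.117     ] ([-63.2, 7.7, 48.3], [0.0, 0.0, 0.0])
[ 0.67011551 -0.02712889  0.117     ] ([-122.8, 15.5, 93.1], [0.0, 0.0, 0.0])
([-103.5, 15.5, 118.8], [0.0, 0.0, 0.0])
```

View pics/m17.png

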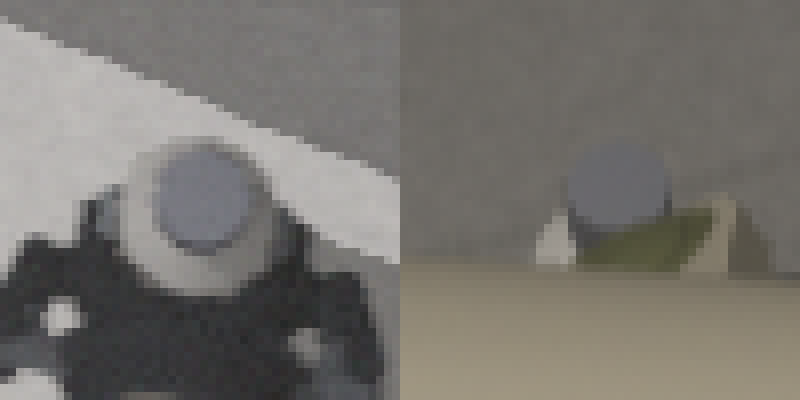

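Call:
servo_tool(commands=[{"linear":[-16,2,12],"angular":[0,0,0],"gripper":-1},{"linear":[-32,4,24],"angular":[0,0,0],"gripper":-1},{"linear":[-48,6,36],"angular":[0.4,0,0.5],"gripper":-1},{"linear":[-63.2,7.7,48.3],"angular":[0.8,0,1],"gripper":-1},{"linear":[-78,9.6,59],"angular":[1.4,0,1.8],"gripper":-1},{"linear":[-93,11.6,70],"angular":[2,0,2.6],"gripper":-1},{"linear":[-108,13.5,82],"angular":[2.5,0,3.3],"gripper":-1},{"linear":[-122.8,15.5,93.1],"angular":[3,0,4],"gripper":-1},{"linear":[-122.8,15.5,93.1],"angular":[3,0,4],"gripper":-1},{"linear":[-122.8,15.5,93.1],"angular":[3,0,4],"gripper":-1}])

```text
time_s: 23.0
position: [0.6711, -0.0296, 0.1173]
tool_rot: [[-0.785, 0.175, 0.594], [0.139, 0.985, -0.106], [-0.603, -0.001, -0.798]]
ft_force: [2.2, -14.1, -4.6]
grip_width: 0.0545
```

```bash
python3 - <<'E'
from h import *
o=env.observe();print(o["position"],o["tool_rot"].round(3),o["grip_width"],o["ft_force"],o["time_s"],o["q"])
P=cupw((-.045,.06,0)); 
for z in (.0684+.019,.0684+.0155): P[2]=z; print(delta(P,o["tool_rot"]))
p=env.get_image("top");q=env.get_image("side")
cv2.imwrite("pics/m18.png",np.vstack([cv2.resize(p["frame"][180:330,220:440],(660,300)),cv2.resize(q["frame"][170:320,210:430],(660,300))]))
E
```

```text
[ 0.67114673 -0.02955102  0.11725218] [[-0.785  0.175  0.594]
 [ 0.139  0.985 -0.106]
 [-0.603 -0.001 -0.798]] 0.05445509529970963 [  2.20162659 -14.10886672  -4.59027076] 23.0 [-13.3121626   30.69063919  92.46820683   5.66843695  19.87872202
 -97.96150915]
([19.2, 2.2, 22.9], [0.0, 0.0, 0.0])
([21.3, 2.2, 25.7], [0.0, 0.0, 0.0])
```

View pics/m18.png

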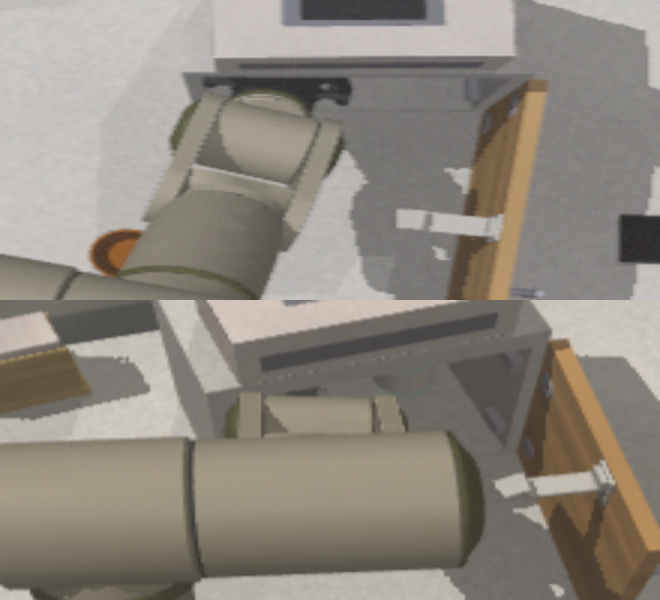

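Call:
servo_tool(commands=[{"linear":[-1.4,-10,1],"angular":[0,0,0],"gripper":-1},{"linear":[-2.8,-20,2],"angular":[0,0,0],"gripper":-1},{"linear":[-4.9,-34.5,3.7],"angular":[0,0,0],"gripper":-1},{"linear":[-4.9,-34.5,3.7],"angular":[0,0,0],"gripper":-1},{"linear":[-4.9,-34.5,3.7],"angular":[0,0,0],"gripper":-1}])

```text
time_s: 23.6
position: [0.6699, -0.0626, 0.1168]
tool_rot: [[-0.787, 0.173, 0.592], [0.139, 0.985, -0.104], [-0.601, 0.0, -0.799]]
ft_force: [0.1, 1.1, -4.6]
grip_width: 0.0544
```

```bash
python3 - <<'E'
from h import *
o=env.observe();print(o["position"],o["tool_rot"].round(3),o["grip_width"],o["ft_force"],o["time_s"])
P=cupw((-.045,.022,0)); print(P)
for z in (.0684+.019,.0684+.0155): P[2]=z; print(delta(P,o["tool_rot"]))
p=env.get_image("top");q=env.get_image("side")
cv2.imwrite("pics/m19.png",np.vstack([cv2.resize(p["frame"][180:330,220:440],(660,300)),cv2.resize(q["frame"][170:320,210:430],(660,300))]))
E
```

```text
[ 0.66994179 -0.06258482  0.11677022] [[-0.787  0.173  0.592]
 [ 0.139  0.985 -0.104]
 [-0.601  0.    -0.799]] 0.05439470158769045 [ 0.08566502  1.09072062 -4.60078384] 23.6
[ 0.67080707 -0.0651226   0.        ]
([16.6, -2.4, 24.3], [0.0, 0.0, 0.0])
([18.7, -2.4, 27.0], [0.0, 0.0, 0.0])
```

View pics/m19.png

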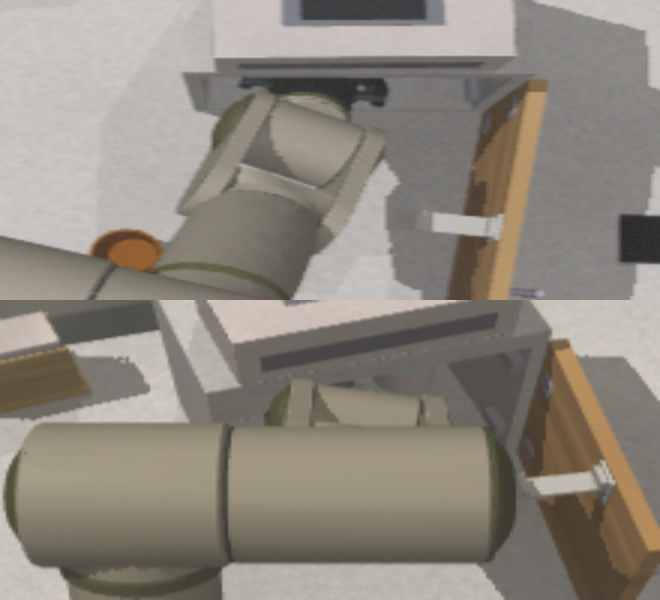

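Call:
servo_tool(commands=[{"linear":[6,0,8],"angular":[0,0,0],"gripper":-1},{"linear":[12,0,16],"angular":[0,0,0],"gripper":-1},{"linear":[16,0,21.4],"angular":[0,0,0],"gripper":-1},{"linear":[17.4,0,23.2],"angular":[0,0,0],"gripper":-1},{"linear":[18.6,0,24.8],"angular":[0,0,0],"gripper":-1},{"linear":[18.6,0,24.8],"angular":[0,0,0],"gripper":-1},{"linear":[18.6,0,24.8],"angular":[0,0,0],"gripper":-1}])

```text
time_s: 24.4
position: [0.6704, -0.0632, 0.0864]
tool_rot: [[-0.786, 0.173, 0.593], [0.138, 0.985, -0.104], [-0.602, -0.0, -0.798]]
ft_force: [-0.0, 0.2, -4.0]
grip_width: 0.0544
```

Call:
servo_tool(commands=[{"linear":[0.6,0,0.8],"angular":[0,0,0],"gripper":-1},{"linear":[1.2,0,1.6],"angular":[0,0,0],"gripper":-1},{"linear":[1.5,0,2],"angular":[0,0,0],"gripper":-1},{"linear":[1.5,0,2],"angular":[0,0,0],"gripper":-1}])

```text
time_s: 24.8
position: [0.6702, -0.0631, 0.0836]
tool_rot: [[-0.787, 0.173, 0.593], [0.138, 0.985, -0.104], [-0.602, 0.0, -0.799]]
ft_force: [0.3, 0.1, -5.2]
grip_width: 0.0545
```

Call:
servo_tool(commands=[{"linear":[0.6,0,0.8],"angular":[0,0,0],"gripper":-1},{"linear":[1.2,0,1.6],"angular":[0,0,0],"gripper":-1},{"linear":[1.2,0,1.6],"angular":[0,0,0],"gripper":-1}])

```text
time_s: 25.1
position: [0.671, -0.0632, 0.0834]
tool_rot: [[-0.784, 0.173, 0.596], [0.138, 0.985, -0.105], [-0.605, -0.0, -0.796]]
ft_force: [-2.3, 1.7, 5.8]
grip_width: 0.0546
```

Call:
servo_tool(commands=[{"linear":[-0.6,0,-0.8],"angular":[0,0,0],"gripper":-1},{"linear":[-0.6,0,-0.8],"angular":[0,0,0],"gripper":1},{"linear":[-0.6,0,-0.8],"angular":[0,0,0],"gripper":1},{"linear":[-0.6,0,-0.8],"angular":[0,0,0],"gripper":1},{"linear":[-0.6,0,-0.8],"angular":[0,0,0],"gripper":1},{"linear":[-0.6,0,-0.8],"angular":[0,0,0],"gripper":1},{"linear":[-0.6,0,-0.8],"angular":[0,0,0],"gripper":1},{"linear":[-0.6,0,-0.8],"angular":[0,0,0],"gripper":1}])

```text
time_s: 25.9
position: [0.6702, -0.0631, 0.0827]
tool_rot: [[-0.787, 0.173, 0.593], [0.138, 0.985, -0.104], [-0.602, 0.0, -0.799]]
ft_force: [-0.2, -0.1, 0.5]
grip_width: 0.0853
```

Call:
servo_tool(commands=[{"linear":[0,0,-15],"angular":[0,0,0],"gripper":1},{"linear":[0,0,-35],"angular":[0,0,0],"gripper":1},{"linear":[0,0,-60],"angular":[0,0,0],"gripper":1},{"linear":[0,0,-90],"angular":[0,0,0],"gripper":1},{"linear":[0,0,-120],"angular":[0,0,0],"gripper":1},{"linear":[20,0,-150],"angular":[0,0,0],"gripper":1},{"linear":[20,0,-150],"angular":[0,0,0],"gripper":1}])

```text
time_s: 26.6
position: [0.5632, -0.0438, 0.192]
tool_rot: [[-0.786, 0.173, 0.594], [0.138, 0.985, -0.104], [-0.603, -0.0, -0.798]]
ft_force: [0.3, -0.8, 0.6]
grip_width: 0.0849
```

```bash
python3 - <<'E'
from h import *
o=env.observe();print(o["position"],o["tool_rot"].round(3),o["grip_width"],o["ft_force"],o["time_s"],o["q"])
p=env.get_image("top");q=env.get_image("side")
cv2.imwrite("pics/m20.png",np.vstack([cv2.resize(p["frame"][180:330,220:440],(660,300)),cv2.resize(q["frame"][170:320,210:430],(660,300))]))
E
```

```text
[ 0.56316452 -0.04383918  0.19198963] [[-0.786  0.173  0.594]
 [ 0.138  0.985 -0.104]
 [-0.603 -0.    -0.798]] 0.08492282273545533 [ 0.3006655  -0.79056436  0.57806501] 26.6 [ -18.84882524   15.3909262   103.40760644   12.72412779   25.01072944
 -108.68833666]
```

View pics/m20.png

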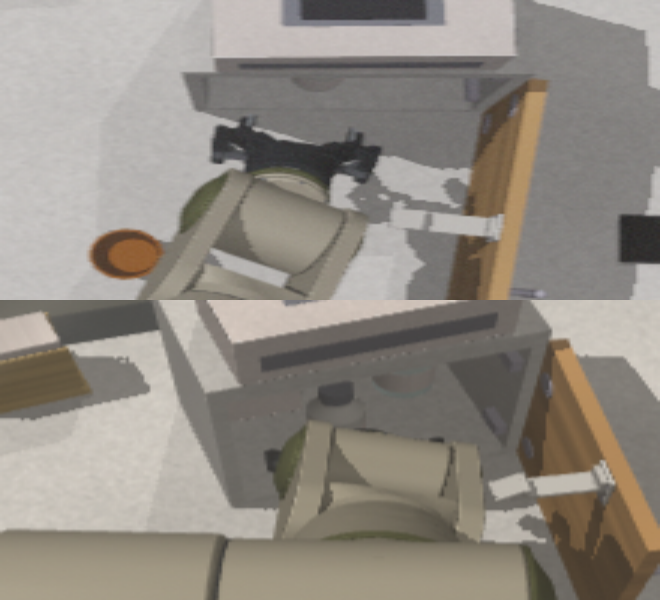

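```bash
cat >> h.py <<'E'
def push(th,y=.2,h=.06,gap=0.,lean=50):
    R=toolR(YAW+th,lean); return doorw(th,(-.016-.018-gap,y,-h)),R
E
python3 - <<'E'
from h import *
q=env.get_image("side"); print(proj(q,[[.670,-.064,.18]]))
p=env.get_image("top")
for th in (1.3,1.34,1.38): print(th,proj(p,[doorw(th,(-.016,.296,0)),doorw(th,(0,.296,0))]).round(1).tolist())
cv2.imwrite("pics/t21.png",cv2.resize(p["frame"][205:345,340:440],(500,600)))
P,R=push(1.36,gap=.05,h=-.17); print(P,delta(P,R))
E
```

```text
[[321.81711591 213.27186322]]
1.3 [[373.4, 333.5], [367.2, 331.7]]
1.34 [[378.0, 334.5], [371.8, 333.0]]
1.38 [[382.7, 335.3], [376.4, 334.0]]
[ 0.40493536 -0.28058977  0.452     ] ([-63.4, -260.0, -280.0], [-47.86, 34.13, 17.07])
```

View pics/t21.png

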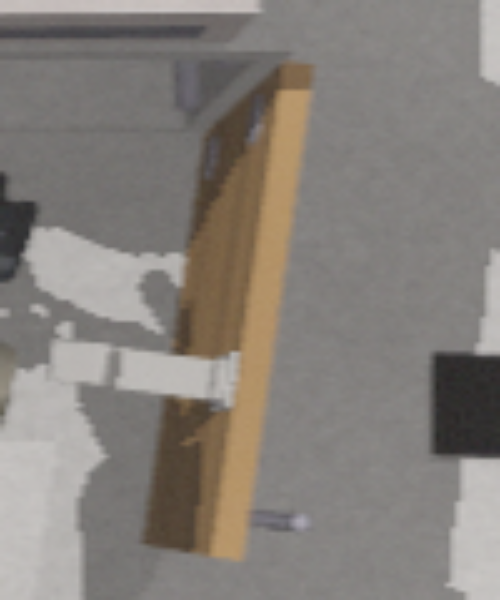

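Call:
servo_tool(commands=[{"linear":[-20,0,-40],"angular":[0,0,0],"gripper":-1},{"linear":[-50,0,-80],"angular":[0,0,0],"gripper":-1},{"linear":[-75,0,-120],"angular":[0,0,0],"gripper":-1},{"linear":[-100,0,-160],"angular":[0,0,0],"gripper":-1},{"linear":[-125,0,-205],"angular":[0,0,0],"gripper":-1},{"linear":[-145,0,-240],"angular":[0,0,0],"gripper":-1},{"linear":[-145,0,-240],"angular":[0,0,0],"gripper":-1}])

```text
time_s: 27.5
position: [0.5383, -0.0401, 0.4758]
tool_rot: [[-0.78, 0.173, 0.601], [0.136, 0.985, -0.107], [-0.61, -0.002, -0.792]]
ft_force: [0.2, 0.5, -0.7]
grip_width: 0.0002
```

```bash
python3 - <<'E'
from h import *
o=env.observe();print(o["position"],o["tool_rot"].round(3),o["ft_force"],o["time_s"],o["q"])
P,R=push(1.44,gap=.05,h=-.17); print(P,delta(P,R))
E
```

```text
[ 0.53834139 -0.04005216  0.47579452] [[-0.78   0.173  0.601]
 [ 0.136  0.985 -0.107]
 [-0.61  -0.002 -0.792]] [ 0.15795316  0.46896669 -0.67301333] 27.5 [-19.51948907   0.71988816  72.30937032   6.1091439   69.82967266
 -99.75232378]
[ 0.40914407 -0.29742083  0.452     ] ([80.3, -275.8, -31.2], [-49.38, 36.68, 13.27])
```

Call:
servo_tool(commands=[{"linear":[9,-31,-3.5],"angular":[-5.5,4.1,1.5],"gripper":-1},{"linear":[18,-61,-7],"angular":[-11,8.2,2.9],"gripper":-1},{"linear":[27,-92,-10.4],"angular":[-16.5,12.2,4.4],"gripper":-1},{"linear":[36,-122,-14],"angular":[-22,16.3,5.9],"gripper":-1},{"linear":[45,-153,-17],"angular":[-27.4,20.4,7.4],"gripper":-1},{"linear":[54,-184,-21],"angular":[-33,24.5,8.8],"gripper":-1},{"linear":[62,-214,-24],"angular":[-38.4,28.5,10.3],"gripper":-1},{"linear":[71,-245,-28],"angular":[-44,32.6,11.8],"gripper":-1},{"linear":[80,-276,-31],"angular":[-49.4,36.7,13.3],"gripper":-1},{"linear":[80,-276,-31],"angular":[-49.4,36.7,13.3],"gripper":-1},{"linear":[80,-276,-31],"angular":[-49.4,36.7,13.3],"gripper":-1},{"linear":[80,-276,-31],"angular":[-49.4,36.7,13.3],"gripper":-1}])

```text
time_s: 28.7
position: [0.4087, -0.2967, 0.4461]
tool_rot: [[-0.994, 0.08, 0.08], [0.112, 0.637, 0.763], [0.01, 0.767, -0.641]]
ft_force: [0.4, 0.2, -0.0]
grip_width: -0.0003
```

```bash
python3 - <<'E'
from h import *
o=env.observe();print(o["position"],o["tool_rot"].round(3),o["ft_force"],o["time_s"],o["q"])
for h in(-.17,-.05,.06):
    P,R=push(1.44,gap=.05,h=h); print(P,delta(P,R))
p=env.get_image("top");q=env.get_image("side")
cv2.imwrite("pics/m22.png",np.vstack([cv2.resize(p["frame"][180:380,280:560],(420,300)),cv2.resize(q["frame"][100:300,260:540],(420,300))]))
E
```

```text
[ 0.40871629 -0.29673173  0.44612511] [[-0.994  0.08   0.08 ]
 [ 0.112  0.637  0.763]
 [ 0.01   0.767 -0.641]] [ 0.39680182  0.23251754 -0.04556421] 28.7 [ -62.1470938    27.12090027   47.12822703   43.85540929  141.96314638
 -118.87586625]
[ 0.40914407 -0.29742083  0.452     ] ([-0.4, 4.1, -4.3], [0.1, -0.38, -0.44])
[ 0.40914407 -0.29742083  0.332     ] ([-1.7, -88.0, 72.7], [0.1, -0.38, -0.44])
[ 0.40914407 -0.29742083  0.222     ] ([-2.8, -172.3, 143.3], [0.1, -0.38, -0.44])
```

View pics/m22.png

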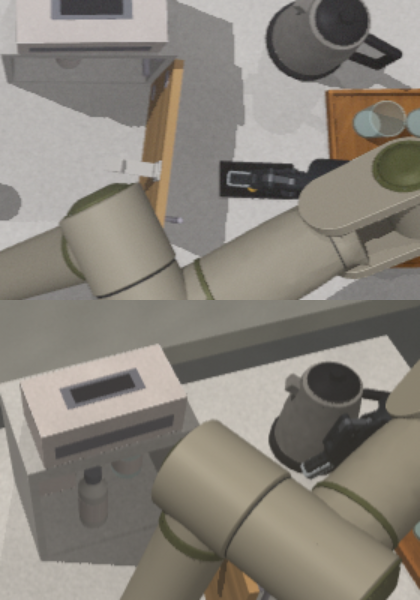

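Call:
servo_tool(commands=[{"linear":[-0.5,-30,21],"angular":[0,-0.4,-0.4],"gripper":-1},{"linear":[-1,-60,47],"angular":[0,-0.4,-0.4],"gripper":-1},{"linear":[-1.7,-88,72.7],"angular":[0,-0.4,-0.4],"gripper":-1},{"linear":[-2,-116,96],"angular":[0,-0.4,-0.4],"gripper":-1},{"linear":[-2.4,-144,120],"angular":[0,-0.4,-0.4],"gripper":-1},{"linear":[-2.8,-172,143],"angular":[0,-0.4,-0.4],"gripper":-1},{"linear":[-2.8,-172,143],"angular":[0,-0.4,-0.4],"gripper":-1}])

```text
time_s: 29.5
position: [0.4082, -0.2961, 0.22]
tool_rot: [[-0.994, 0.076, 0.084], [0.113, 0.633, 0.766], [0.005, 0.771, -0.637]]
ft_force: [-0.1, -0.5, 0.6]
grip_width: -0.0001
```

```bash
python3 - <<'E'
from h import *
o=env.observe();print(o["position"],o["tool_rot"].round(3),o["ft_force"],o["time_s"],o["q"])
P,R=push(1.44,gap=.0); print(P,delta(P,R))
P0,R0=push(1.44,gap=.05)
o=dict(position=P0,tool_rot=R0)
for th,g in [(1.44,.02),(1.44,0)]+[(t,0) for t in np.arange(1.40,.78,-.05)]:
    P,R=push(th,gap=g); print(round(th,2),*delta(P,R,o),P.round(3))
E
```

```text
[ 0.40818171 -0.29613898  0.22002206] [[-0.994  0.076  0.084]
 [ 0.113  0.633  0.766]
 [ 0.005  0.771 -0.637]] [-0.088115   -0.49805552  0.56607117] 29.5 [ -62.28129867   34.19160341   72.10577229   28.55426607  115.78181817
 -143.08598996]
[ 0.414762   -0.24773745  0.222     ] ([-1.1, 32.6, 36.4], [0.42, -0.17, -0.24])
1.44 [0.0, 19.3, 23.0] [0.0, 0.0, 0.0] [ 0.413 -0.268  0.222]
1.44 [0.0, 32.1, 38.3] [0.0, 0.0, 0.0] [ 0.415 -0.248  0.222]
1.4 [1.2, 37.3, 44.4] [-0.0, -1.76, 1.47] [ 0.414 -0.24   0.222]
1.35 [2.2, 43.8, 52.2] [0.0, -3.95, 3.31] [ 0.415 -0.229  0.222]
1.3 [2.8, 50.3, 59.9] [0.0, -6.14, 5.16] [ 0.415 -0.219  0.222]
1.25 [2.8, 56.8, 67.7] [0.0, -8.34, 7.0] [ 0.416 -0.209  0.222]
1.2 [2.3, 63.3, 75.5] [0.0, -10.53, 8.84] [ 0.418 -0.199  0.222]
1.15 [1.4, 69.8, 83.2] [0.0, -12.73, 10.68] [ 0.42  -0.189  0.222]
1.1 [-0.1, 76.3, 90.9] [0.0, -14.92, 12.52] [ 0.423 -0.18   0.222]
1.05 [-2.1, 82.7, 98.5] [0.0, -17.12, 14.36] [ 0.426 -0.17   0.222]
1.0 [-4.6, 89.0, 106.0] [0.0, -19.31, 16.2] [ 0.429 -0.16   0.222]
0.95 [-7.5, 95.2, 113.5] [-0.0, -21.51, 18.05] [ 0.433 -0.151  0.222]
0.9 [-11.0, 101.3, 120.8] [-0.0, -23.7, 19.89] [ 0.438 -0.142  0.222]
0.85 [-14.9, 107.4, 127.9] [0.0, -25.9, 21.73] [ 0.443 -0.133  0.222]
0.8 [-19.3, 113.2, 135.0] [0.0, -28.09, 23.57] [ 0.448 -0.125  0.222]
```

Call:
servo_tool(commands=[{"linear":[0,19.3,23],"angular":[0,0,0],"gripper":-1},{"linear":[0,32.1,38.3],"angular":[0,0,0],"gripper":-1},{"linear":[1.2,37.3,44.4],"angular":[0,-1.8,1.5],"gripper":-1},{"linear":[2.2,43.8,52.2],"angular":[0,-4,3.3],"gripper":-1},{"linear":[2.8,50.3,59.9],"angular":[0,-6.1,5.2],"gripper":-1},{"linear":[2.8,56.8,67.7],"angular":[0,-8.3,7],"gripper":-1},{"linear":[2.3,63.3,75.5],"angular":[0,-10.5,8.8],"gripper":-1},{"linear":[1.4,69.8,83.2],"angular":[0,-12.7,10.7],"gripper":-1},{"linear":[-0.1,76.3,90.9],"angular":[0,-14.9,12.5],"gripper":-1},{"linear":[-2.1,82.7,98.5],"angular":[0,-17.1,14.4],"gripper":-1},{"linear":[-4.6,89,106],"angular":[0,-19.3,16.2],"gripper":-1},{"linear":[-7.5,95.2,113.5],"angular":[0,-21.5,18],"gripper":-1}])

```text
time_s: 30.7
position: [0.4333, -0.1511, 0.2249]
tool_rot: [[-0.823, 0.363, 0.437], [0.568, 0.529, 0.63], [-0.002, 0.767, -0.642]]
ft_force: [-0.6, -2.1, 0.5]
grip_width: 0.0
```

```bash
python3 - <<'E'
from h import *
o=env.observe();print(o["position"],o["tool_rot"].round(3),o["ft_force"],o["time_s"],o["q"])
P,R=push(.95); print(P,delta(P,R))
p=env.get_image("top");
cv2.imwrite("pics/t23.png",cv2.resize(p["frame"][180:340,260:480],(660,480)))
P0,R0=P,R
o=dict(position=P0,tool_rot=R0)
for th,g in [(t,0) for t in np.arange(.9,.18,-.05)]:
    P,R=push(th,gap=g); print(round(th,2),*delta(P,R,o),P.round(3))
E
```

```text
[ 0.43329338 -0.15107762  0.22490745] [[-0.823  0.363  0.437]
 [ 0.568  0.529  0.63 ]
 [-0.002  0.767 -0.642]] [-0.64185144 -2.05567766  0.52413244] 30.7 [ -58.49125469   18.51665824   99.60894013   44.58365888   88.26437115
 -126.30973442]
[ 0.43327173 -0.15107925  0.222     ] ([0.0, -2.2, 1.9], [0.05, 0.16, 0.03])
0.9 [1.4, 6.5, 7.7] [-0.0, -2.19, 1.84] [ 0.438 -0.142  0.222]
0.85 [2.4, 12.9, 15.4] [0.0, -4.39, 3.68] [ 0.443 -0.133  0.222]
0.8 [2.8, 19.5, 23.2] [0.0, -6.58, 5.52] [ 0.448 -0.125  0.222]
0.75 [2.8, 26.0, 31.0] [0.0, -8.78, 7.37] [ 0.454 -0.116  0.222]
0.7 [2.2, 32.5, 38.7] [0.0, -10.97, 9.21] [ 0.46  -0.108  0.222]
0.65 [1.1, 39.0, 46.4] [-0.0, -13.17, 11.05] [ 0.467 -0.101  0.222]
0.6 [-0.5, 45.4, 54.1] [0.0, -15.36, 12.89] [ 0.474 -0.093  0.222]
0.55 [-2.5, 51.8, 61.7] [0.0, -17.56, 14.73] [ 0.481 -0.086  0.222]
0.5 [-5.1, 58.1, 69.2] [0.0, -19.75, 16.57] [ 0.489 -0.08   0.222]
0.45 [-8.2, 64.3, 76.6] [0.0, -21.95, 18.41] [ 0.497 -0.073  0.222]
0.4 [-11.7, 70.4, 83.9] [-0.0, -24.14, 20.26] [ 0.505 -0.067  0.222]
0.35 [-15.7, 76.4, 91.1] [0.0, -26.33, 22.1] [ 0.514 -0.062  0.222]
0.3 [-20.2, 82.3, 98.0] [-0.0, -28.53, 23.94] [ 0.522 -0.057  0.222]
0.25 [-25.1, 88.0, 104.8] [0.0, -30.72, 25.78] [ 0.532 -0.053  0.222]
0.2 [-30.5, 93.5, 111.4] [-0.0, -32.92, 27.62] [ 0.541 -0.049  0.222]
```

View pics/t23.png

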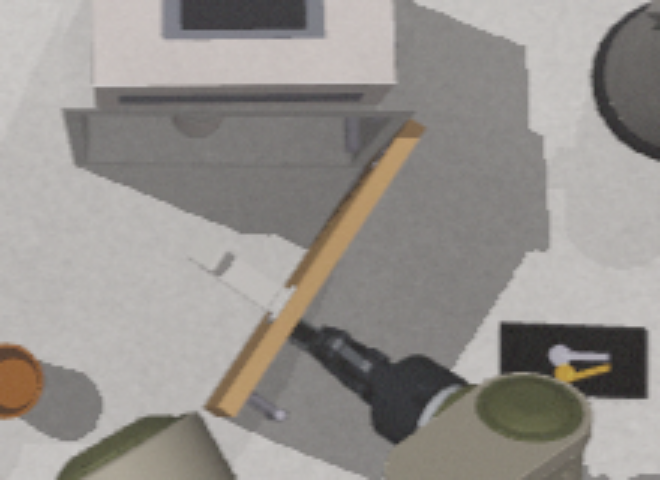

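Call:
servo_tool(commands=[{"linear":[1.4,6.5,7.7],"angular":[0,-2.2,1.8],"gripper":-1},{"linear":[2.4,12.9,15.4],"angular":[0,-4.4,3.7],"gripper":-1},{"linear":[2.8,19.5,23.2],"angular":[0,-6.6,5.5],"gripper":-1},{"linear":[2.8,26,31],"angular":[0,-8.8,7.4],"gripper":-1},{"linear":[2.2,32.5,38.7],"angular":[0,-11,9.2],"gripper":-1},{"linear":[1.1,39,46.4],"angular":[0,-13.2,11],"gripper":-1},{"linear":[-0.5,45.4,54.1],"angular":[0,-15.4,12.9],"gripper":-1},{"linear":[-2.5,51.8,61.7],"angular":[0,-17.6,14.7],"gripper":-1},{"linear":[-5.1,58.1,69.2],"angular":[0,-19.8,16.6],"gripper":-1},{"linear":[-8.2,64.3,76.6],"angular":[0,-22,18.4],"gripper":-1},{"linear":[-8.2,64.3,76.6],"angular":[0,-22,18.4],"gripper":-1}])

```text
time_s: 31.85
position: [0.4968, -0.0724, 0.2248]
tool_rot: [[-0.453, 0.57, 0.685], [0.891, 0.291, 0.347], [-0.001, 0.768, -0.64]]
ft_force: [-0.4, -0.0, -0.4]
grip_width: -0.0002
```

```bash
python3 - <<'E'
from h import *
o=env.observe();print(o["position"],o["tool_rot"].round(3),o["ft_force"],o["time_s"],o["q"])
P,R=push(.45); print(P,delta(P,R))
p=env.get_image("top");
cv2.imwrite("pics/t24.png",cv2.resize(p["frame"][180:340,260:480],(660,480)))
P0,R0=P,R
o=dict(position=P0,tool_rot=R0)
for th,g in [(t,0) for t in [.42,.39,.36,.33,.3,.27,.24,.21,.18,.15,.12,.09,.06,.03,0,-.02,-.03]]:
    P,R=push(th,gap=g); print(round(th,2),*delta(P,R,o),P.round(3))
E
```

```text
[ 0.49681631 -0.07239119  0.22484662] [[-0.453  0.57   0.685]
 [ 0.891  0.291  0.347]
 [-0.001  0.768 -0.64 ]] [-0.38945823 -0.00967788 -0.35827999] 31.85 [ -44.56226341   11.06782784  111.24264146   60.59593473   56.72147529
 -106.6563229 ]
[ 0.4967186  -0.07329159  0.222     ] ([-0.8, -2.5, 1.4], [0.19, -0.05, 0.12])
0.42 [0.9, 3.9, 4.6] [0.0, -1.32, 1.1] [ 0.502 -0.07   0.222]
0.39 [1.7, 7.7, 9.2] [0.0, -2.63, 2.21] [ 0.507 -0.066  0.222]
0.36 [2.2, 11.6, 13.9] [0.0, -3.95, 3.31] [ 0.512 -0.063  0.222]
0.33 [2.6, 15.5, 18.5] [0.0, -5.27, 4.42] [ 0.517 -0.06   0.222]
0.3 [2.8, 19.5, 23.2] [0.0, -6.58, 5.52] [ 0.522 -0.057  0.222]
0.27 [2.9, 23.4, 27.8] [0.0, -7.9, 6.63] [ 0.528 -0.054  0.222]
0.24 [2.7, 27.3, 32.5] [0.0, -9.22, 7.73] [ 0.533 -0.052  0.222]
0.21 [2.3, 31.2, 37.2] [0.0, -10.53, 8.84] [ 0.539 -0.049  0.222]
0.18 [1.8, 35.1, 41.8] [0.0, -11.85, 9.94] [ 0.545 -0.047  0.222]
0.15 [1.1, 39.0, 46.4] [0.0, -13.17, 11.05] [ 0.55  -0.045  0.222]
0.12 [0.2, 42.8, 51.1] [0.0, -14.48, 12.15] [ 0.556 -0.043  0.222]
0.09 [-0.8, 46.7, 55.6] [0.0, -15.8, 13.26] [ 0.562 -0.041  0.222]
0.06 [-2.1, 50.5, 60.2] [0.0, -17.12, 14.36] [ 0.568 -0.04   0.222]
0.03 [-3.5, 54.3, 64.7] [0.0, -18.43, 15.47] [ 0.574 -0.038  0.222]
0 [-5.1, 58.1, 69.2] [0.0, -19.75, 16.57] [ 0.58  -0.037  0.222]
-0.02 [-6.3, 60.6, 72.2] [0.0, -20.63, 17.31] [ 0.584 -0.036  0.222]
-0.03 [-6.9, 61.8, 73.7] [0.0, -21.07, 17.68] [ 0.586 -0.036  0.222]
```

View pics/t24.png

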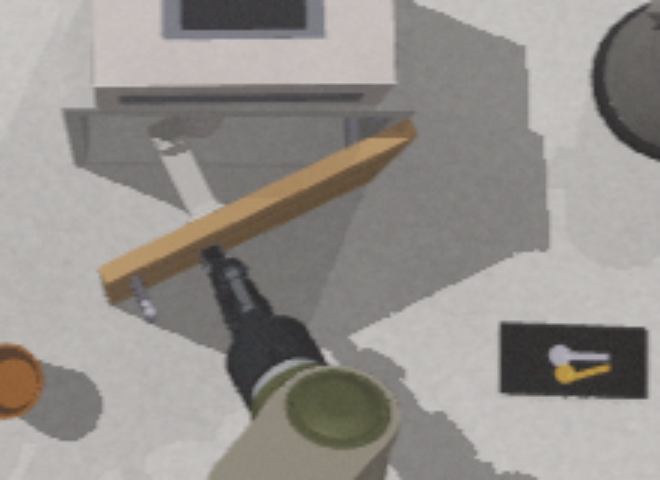

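Call:
servo_tool(commands=[{"linear":[0.9,3.9,4.6],"angular":[0,-1.3,1.1],"gripper":-1},{"linear":[1.7,7.7,9.2],"angular":[0,-2.6,2.2],"gripper":-1},{"linear":[2.2,11.6,13.9],"angular":[0,-4,3.3],"gripper":-1},{"linear":[2.6,15.5,18.5],"angular":[0,-5.3,4.4],"gripper":-1},{"linear":[2.8,19.5,23.2],"angular":[0,-6.6,5.5],"gripper":-1},{"linear":[2.9,23.4,27.8],"angular":[0,-7.9,6.6],"gripper":-1},{"linear":[2.7,27.3,32.5],"angular":[0,-9.2,7.7],"gripper":-1},{"linear":[2.3,31.2,37.2],"angular":[0,-10.5,8.8],"gripper":-1},{"linear":[1.8,35.1,41.8],"angular":[0,-11.9,9.9],"gripper":-1}])

```text
time_s: 32.8
position: [0.5448, -0.0479, 0.224]
tool_rot: [[-0.196, 0.629, 0.753], [0.981, 0.126, 0.151], [0.0, 0.768, -0.641]]
ft_force: [-0.9, -0.4, -0.2]
grip_width: 0.0001
```

```bash
python3 - <<'E'
from h import *
o=env.observe();print(o["position"],o["tool_rot"].round(3),o["ft_force"],o["time_s"],o["q"])
P,R=push(.18); print(P,delta(P,R))
p=env.get_image("top");
cv2.imwrite("pics/t25.png",cv2.resize(p["frame"][180:340,260:480],(660,480)))
P0,R0=P,R
o=dict(position=P0,tool_rot=R0)
for th,g in [(t,0) for t in [.15,.12,.09,.06,.03,0,-.02,-.03]]:
    P,R=push(th,gap=g); print(round(th,2),*delta(P,R,o),P.round(3))
E
```

```text
[ 0.54483348 -0.04788977  0.22402426] [[-0.196  0.629  0.753]
 [ 0.981  0.126  0.151]
 [ 0.     0.768 -0.641]] [-0.85473654 -0.40352513 -0.19441961] 32.8 [-31.86936809  11.61866709 110.59856034  65.08916294  35.39528119
 -91.36237448]
[ 0.54460039 -0.0470347   0.222     ] ([0.9, -1.6, 1.3], [0.13, 0.03, -0.03])
0.15 [0.9, 3.9, 4.6] [-0.0, -1.32, 1.1] [ 0.55  -0.045  0.222]
0.12 [1.7, 7.7, 9.2] [0.0, -2.63, 2.21] [ 0.556 -0.043  0.222]
0.09 [2.2, 11.6, 13.9] [0.0, -3.95, 3.31] [ 0.562 -0.041  0.222]
0.06 [2.6, 15.5, 18.5] [0.0, -5.27, 4.42] [ 0.568 -0.04   0.222]
0.03 [2.8, 19.5, 23.2] [0.0, -6.58, 5.52] [ 0.574 -0.038  0.222]
0 [2.9, 23.4, 27.8] [0.0, -7.9, 6.63] [ 0.58  -0.037  0.222]
-0.02 [2.8, 26.0, 31.0] [0.0, -8.78, 7.37] [ 0.584 -0.036  0.222]
-0.03 [2.7, 27.3, 32.5] [0.0, -9.22, 7.73] [ 0.586 -0.036  0.222]
```

View pics/t25.png

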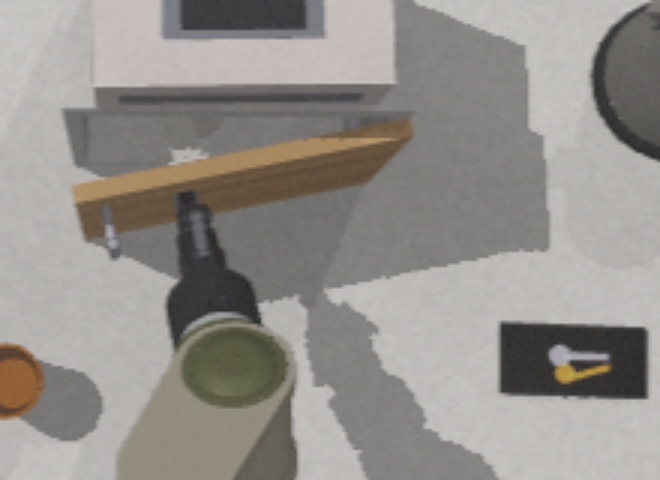

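Call:
servo_tool(commands=[{"linear":[0.9,3.9,4.6],"angular":[0,-1.3,1.1],"gripper":-1},{"linear":[1.7,7.7,9.2],"angular":[0,-2.6,2.2],"gripper":-1},{"linear":[2.2,11.6,13.9],"angular":[0,-4,3.3],"gripper":-1},{"linear":[2.6,15.5,18.5],"angular":[0,-5.3,4.4],"gripper":-1},{"linear":[2.8,19.5,23.2],"angular":[0,-6.6,5.5],"gripper":-1},{"linear":[2.8,21.4,25.5],"angular":[0,-7.2,6.1],"gripper":-1},{"linear":[2.8,21.4,25.5],"angular":[0,-7.2,6.1],"gripper":-1}])

```text
time_s: 33.55
position: [0.5768, -0.0383, 0.2237]
tool_rot: [[-0.034, 0.641, 0.766], [0.999, 0.021, 0.027], [0.001, 0.767, -0.642]]
ft_force: [0.3, 0.7, -0.4]
grip_width: -0.0003
```

```bash
python3 - <<'E'
from h import *
o=env.observe();print(o["position"],o["ft_force"],o["time_s"],o["q"])
for t in (.015,0,-.015):
    P,R=push(t); print(P,delta(P,R))
p=env.get_image("top");
print([(t,proj(p,[doorw(t,(-.016,.296,0))]).round(1).tolist()) for t in(-.03,0,.03,.06)])
cv2.imwrite("pics/t26.png",cv2.resize(p["frame"][195:275,260:420],(800,400)))
E
```

```text
[ 0.57680288 -0.03829128  0.22368891] [ 0.29716434  0.70655034 -0.38500547] 33.55 [-24.13384845  13.58788838 107.71837489  60.59055351  22.85210248
 -75.94209178]
[ 0.57669569 -0.03766326  0.222     ] ([0.6, -1.4, 1.0], [0.08, -0.11, -0.02])
[ 0.57968157 -0.03707635  0.222     ] ([1.1, 0.6, 3.3], [0.08, -0.77, 0.53])
[ 0.58267591 -0.03653428  0.222     ] ([1.6, 2.5, 5.6], [0.08, -1.43, 1.08])
[(-0.03, [[281.8, 220.7]]), (0, [[281.8, 224.1]]), (0.03, [[282.0, 227.5]]), (0.06, [[282.3, 230.9]])]
```

View pics/t26.png

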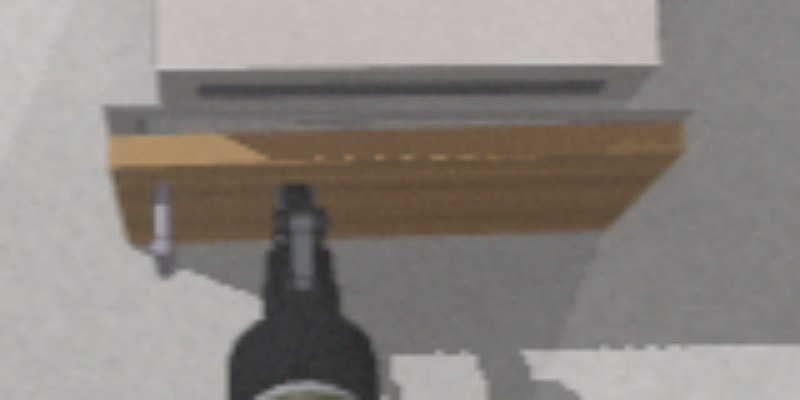

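Call:
servo_tool(commands=[{"linear":[0,1.3,1.5],"angular":[0,0,0],"gripper":-1},{"linear":[0,2.6,3.1],"angular":[0,0,0],"gripper":-1},{"linear":[0,3.9,4.6],"angular":[0,0,0],"gripper":-1},{"linear":[0,5.1,6.1],"angular":[0,0,0],"gripper":-1},{"linear":[0,5.1,6.1],"angular":[0,0,0],"gripper":-1}])

```text
time_s: 34.1
position: [0.5845, -0.038, 0.223]
tool_rot: [[-0.032, 0.642, 0.766], [0.999, 0.019, 0.026], [0.002, 0.766, -0.642]]
ft_force: [0.7, -0.6, 0.1]
grip_width: -0.0001
```

Call:
servo_tool(commands=[{"linear":[0,1,1.2],"angular":[0,0,0],"gripper":-1},{"linear":[0,1.9,2.3],"angular":[0,0,0],"gripper":-1},{"linear":[0,2.6,3.1],"angular":[0,0,0],"gripper":-1},{"linear":[0,2.6,3.1],"angular":[0,0,0],"gripper":-1}])

```text
time_s: 34.5
position: [0.586, -0.0378, 0.2228]
tool_rot: [[-0.031, 0.644, 0.765], [1.0, 0.02, 0.025], [0.001, 0.765, -0.644]]
ft_force: [-33.7, -5.1, 14.9]
grip_width: -0.0001
```

```bash
python3 - <<'E'
from h import *
o=env.observe();print(o["position"],o["ft_force"],o["time_s"])
p=env.get_image("top");
cv2.imwrite("pics/t27.png",cv2.resize(p["frame"][195:275,260:420],(800,400)))
E
```

```text
[ 0.58602092 -0.03775668  0.22278612] [-33.74114987  -5.10550817  14.93281779] 34.5
```

View pics/t27.png

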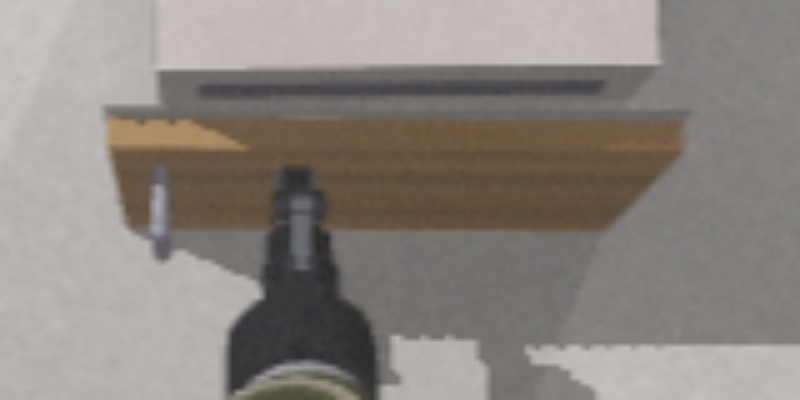

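Call:
servo_tool(commands=[{"linear":[0,-2,-2.4],"angular":[0,0,0],"gripper":-1},{"linear":[0,-6,-7],"angular":[0,0,0],"gripper":-1},{"linear":[0,-20,-25],"angular":[0,0,0],"gripper":-1},{"linear":[0,-40,-52],"angular":[0,0,0],"gripper":-1},{"linear":[0,-55,-90],"angular":[0,0,0],"gripper":-1},{"linear":[0,-55,-90],"angular":[0,0,0],"gripper":-1},{"linear":[0,-55,-90],"angular":[0,0,0],"gripper":-1},{"linear":[0,-55,-90],"angular":[0,0,0],"gripper":-1}])

```text
time_s: 35.35
position: [0.4847, -0.0414, 0.2387]
tool_rot: [[-0.032, 0.642, 0.766], [0.999, 0.019, 0.026], [0.002, 0.766, -0.642]]
ft_force: [0.2, -1.2, 1.2]
grip_width: -0.0002
```

```bash
python3 - <<'E'
from h import *
o=env.observe();print(o["position"],o["ft_force"],o["time_s"])
p=env.get_image("top");q=env.get_image("side")
print([(t,proj(p,[doorw(t,(-.016,.296,0))]).round(1).tolist()) for t in(-.03,0,.03,.06)])
cv2.imwrite("pics/t28.png",cv2.resize(p["frame"][195:275,260:420],(800,400)))
cv2.imwrite("pics/s28.png",q["frame"])
E
```

```text
[ 0.48472263 -0.04144026  0.2386917 ] [ 0.17822906 -1.19357411  1.19113363] 35.35
[(-0.03, [[281.8, 220.7]]), (0, [[281.8, 224.1]]), (0.03, [[282.0, 227.5]]), (0.06, [[282.3, 230.9]])]
```

View pics/t28.png

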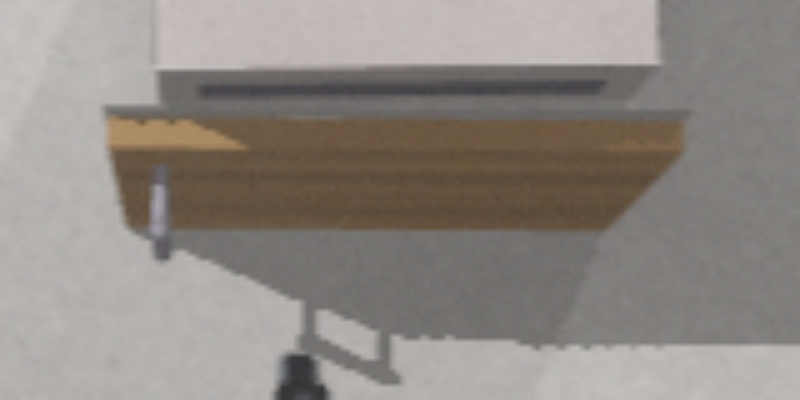

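View pics/s28.png

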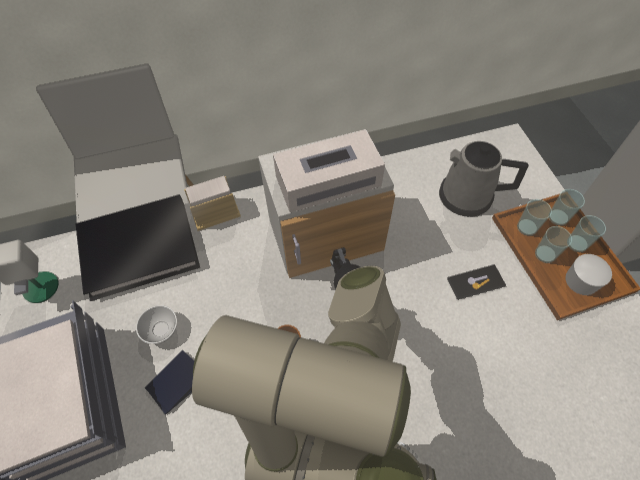

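```bash
python3 -c "
from rig import env
print(env.close_job())"
```

```text
the job is handed in; nothing more can be done
None
```

The job is handed in at about 35 s of the 72 s allowed: the bottle is inside the cupboard and the door is shut. No verdict was reported.

- **Catch and door:** I found the catch in both views about 194 mm from the hinge. I eased the door out, pressed the catch arm down with about 13 N and drew the door to about 1.4 rad. The pull through the catch took about 5 N at the readings I took.
- **Bottle:** I gripped it round the body and carried it in upright. It stands on the floor about 55 mm behind the front plane and about 25 mm left of the cupboard's centre. After I let go, its cap was within 1 px of where an upright bottle should show.
- **Shutting:** I pushed the door shut from outside until it met a hard stop at about 34 N, then backed off. The last pictures put the door at about 0.01 rad. The arm was clear, with wrist force near zero. The box, bowl, booklets, phone and the jar earlier looked unmoved; the tea glass was largely hidden in the last view.

**What went wrong on the way:**
- My first reach over the door's top edge touched nothing, because the open fingertips sit 13 mm farther back than I had assumed. I corrected for that.
- On the way in, the gripper touched the cupboard's left wall with about 14 N. I moved 35 mm to the side and the force went away.

**Not checked:** the carton stayed hidden at the back, and the bottle could not be seen once the door was shut.

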